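Shake out the loose gear housings and tag the rejects

ROBOT

A 6-joint arm with a two-finger parallel gripper is mounted at the origin on the work surface. World frame = base frame: x ahead of the robot, y to its left, z up, the work surface at z = 0. Lengths are in m, angles in degrees, forces in N, time in s.
With the tool pointing down it reaches from about 0.4 to 0.825 m from the base axis. Payload 7 kg.
Tool frame: the origin (TCP) lies at the very end of the fingers, on their centre line; the grasp point (between the pads) lies 19 mm behind it; z points along the fingers, y is the line along which they close (so a half turn about z gives the same grasp; the last joint's range is limited). The gripper opens to 88 mm and grips with 3 to 60 N. Pads are 19 mm wide; open, the fingers measure 130 mm over their backs; the gripper's body (78 mm by 193 mm) begins 47 mm behind the grasp point.
Start: joints at [16.507, 20.546, 0.682, 0, -70.136, -16.507], TCP at [0.675, -0, 0.227] pointing down, gripper open.
Joint ranges: [-176.03, 176.03], [-82.01, 121.73], [-58.28, 71.71], [-173.87, 95.51], [-174.79, -0.11], [-173.66, 173.66]. Speed limits (degrees/s): [136.94, 136.94, 172.46, 180, 180, 180].

INTERFACE

Orientations are given as [roll, pitch, yaw] about the fixed x, y, z axes, in that order (R = Rz(yaw) Ry(pitch) Rx(roll)).
In Python, from plant import ctrl, cams, workorder gives the robot as it stands.
- The arm moves only by the tool play_rows, never from a script. Its argument "motion" is a list of rows, each an object of numbers: "x", "y", "z": the shift along the tool's x, y, z normalised to -1 to 1, where 1 is 0.025 m; "rx", "ry", "rz": the turn, a rotation vector about the tool's x, y, z normalised to -1 to 1, where 1 is 4 degrees. A call has 1 to 20 rows; each row shifts and turns the commanded pose from where the row before left it, along the tool's axes as they then stand; what a row does not reach is not made up. A row lasts 1/8 s, in which the tool goes at most 62.5 mm and 10.7 degrees, less where a joint would pass 70% of its speed; a pose out of reach is approached as far as the arm can. A call with a number of a shift or a turn outside -1 to 1 is refused whole. A call with a gripper value outside its range is refused whole. "fingers" is the opening, from -1 (shut) to 1 (fully open), set as the call begins (left out, the last holds). The fingers move at their own pace and stop on an object; the grip force is fixed at half the most. Time passes only in rows, so rows that do not move let the fingers close. It gives the time, the measured TCP pose, the force, the opening and the grip force at its end, in the units of the state.
- ctrl.get_obs(): the state, without advancing time (a new reading comes with each control period).
- cams.snapshot(name): name is "scene" or "side" or "wrist"; returns the picture (384x512x3 uint8, blue, green, red); there is no depth.
- cams.get_calibration(name): a dict with "vertical_fov" (degrees; the focal length in pixels is half the picture's height over the tangent of half this angle, whatever the lens; pixels are square), "cx", "cy" (the principal point, pixels), "k1" (the pictures are not rectified: a ray, as slopes to the right and down, at radius r is drawn at 1 + k1 r^2 times it, then the intrinsics apply), "position" and "rotation" of the camera in the world. Camera axes: x right, y up, looking along -z (the intrinsics and any distortion apply to the point x, -y, -z); pixel columns grow to the right and rows downward; lengths in m; the calibration is good to about 2 mm. A picture is of the moment at which its call begins: read the wrist's pose just before it. get_calibration takes no time and is no camera call; for the wrist camera it gives the pose at the moment of the call.
- workorder.close_job(): hands the job in; it is judged then, once.
The state is a dict: "clock": time; "joint_pos": joint angles; "qvel": joint speeds; "tau": joint torques, N m; "tool_pos": TCP position; "orientation": TCP orientation; "force": force on the tool from outside, world axes, zero at the start; "moment": the same for the moment, N m; "opening": finger opening in m; "gripper_force": force on a finger pad.
Only numpy, scipy, OpenCV 4.12 (cv2) and the standard library are available. Lean on these libraries where they do the work, as an engineer would, in place of code of your own. Each camera call takes 0.05 s, during which the arm holds its last target. There are 200 camera calls.

TASK

Pick up each gear housing on the rubber mat and shake it lengthwise: put every one that has a loose part knocking inside into the red tray, and leave the sound ones on the mat. With all the rejects in the tray, slide the thin yellow tag over the edge of the surface plate until you can pinch it, and lay it in the red tray with them. Last, press the green button fully down and let it spring back up; leave the other tools and bottles alone.

Things in the scene. Friction and masses are not known exactly. Their poses are not given: they have to be found in the camera images.
- housing_a: closed green gear housing, aluminium cover; 130 (x) x 50 (y) x 62 (z) mm plus 3 mm caps at both ends; origin under its centre, z up; 0.17 to 0.55 kg empty (weight does not tell). One or two of the four have a loose steel ball inside (38 mm, 0.22 kg, never seen) that rolls up to 82 mm along the housing's x, knocks on the end walls and shifts the balance; in the others nothing moves. All look alike
- housing_b: closed green gear housing, aluminium cover; 130 (x) x 50 (y) x 62 (z) mm plus 3 mm caps at both ends; origin under its centre, z up; 0.17 to 0.55 kg empty (weight does not tell). One or two of the four have a loose steel ball inside (38 mm, 0.22 kg, never seen) that rolls up to 82 mm along the housing's x, knocks on the end walls and shifts the balance; in the others nothing moves. All look alike
- housing_c: closed green gear housing, aluminium cover; 130 (x) x 50 (y) x 62 (z) mm plus 3 mm caps at both ends; origin under its centre, z up; 0.17 to 0.55 kg empty (weight does not tell). One or two of the four have a loose steel ball inside (38 mm, 0.22 kg, never seen) that rolls up to 82 mm along the housing's x, knocks on the end walls and shifts the balance; in the others nothing moves. All look alike
- housing_d: closed green gear housing, aluminium cover; 130 (x) x 50 (y) x 62 (z) mm plus 3 mm caps at both ends; origin under its centre, z up; 0.17 to 0.55 kg empty (weight does not tell). One or two of the four have a loose steel ball inside (38 mm, 0.22 kg, never seen) that rolls up to 82 mm along the housing's x, knocks on the end walls and shifts the balance; in the others nothing moves. All look alike
- mat: fixed black rubber mat, 300 mm (x) by 350 mm (y), 4 mm thick, origin under its centre; the housings stand on it at the start, their x roughly along its y
- tray: fixed low red tray, 190 mm (x) by 210 mm (y) outside, walls and floor 4 mm, 22 mm high over all, origin under its centre; it is empty at the start and has room for two housings side by side along its y, one at y = -48 mm and one at +48 mm
- plate: fixed steel surface plate, 200 mm (x) by 180 mm (y), its flat top 50 mm above the bench, origin under its centre; its -x edge faces the robot and the bench is clear in front of it
- tag: thin yellow reject tag, stiff, 130 (x) x 50 (y) x 3 mm, 60 g, origin at the centre of its underside, flat on the surface plate at the start, long side roughly along its x. Pressed from above with shut fingertips (6 N or more) it drags along by friction; when it overhangs the edge by some 50 mm (its centre still on the plate) fingers can straddle the free end and pinch its 50 mm width
- button (a joint): travel of the green spring push button, m: 0 up, 0.006 fully down (5 N), springs back when let go
- button_top (a point): centre of the top of the green button when up (32 mm across, in a round yellow housing 44 mm across); its top is 18 mm above its foot on the bench; press straight down
- micrometer: bystander: outside micrometer, 80 x 70 x 16 mm; leave it alone
- screwdriver: bystander: yellow-handled screwdriver, 160 mm long; leave it alone
- vblock: bystander: steel V-block, 70 x 45 x 38 mm; leave it alone
- wrench: bystander: steel spanner, 180 mm long; leave it alone
- oil: bystander: clear bottle with a red cap, 56 mm across, 130 mm high; leave it alone
- dye: bystander: blue can, 60 mm across, 80 mm high; leave it alone

How it is judged:
By the outcome, as a careful person would: the job done as asked, in the order asked, and still so for the second after the job is handed in, with the robot touching nothing.
Of core_a, core_b, core_c, core_d only 1 to 2 are there at a start; the rules pass over those that are not, and their reading is None.
At some moment in a run one of housing_a, housing_b, housing_c, housing_d may be knocked a few centimetres aside while the robot is not near it.
It also fails if it takes over 210 s, if anything falls off the work surface, if the arm or the gripper's body presses on something with over 40 N, if the wrist force passes 120 N, or if a joint passes its speed limit or range.

## Working session

There is one attempt and no reset: what is moved stays moved. The work goes in short steps, Python scripts to look and compute and a tool call to move; the robot and the scene stay as the last step left them, time stands still between calls to the robot, and variables do not carry over. Pictures are saved under pics/ and viewed, at most 17 in all, crops included, and the job is handed in when it is done.

Besides the shell and the picture viewer there is one more tool, called after "Request:" by a JSON object that holds its "method" and its "body". play_rows: Moves the arm, as the interface text tells. Its arguments: {"type":"object","properties":{"motion":{"type":"array"},"fingers":{"type":"number"}},"required":["motion"]}

```bash
ls; mkdir -p pics; cat > h.py <<'E'
import numpy as np, cv2, json
from plant import ctrl, cams, workorder
def cal(n):
    c=cams.get_calibration(n); c['f']=192/np.tan(np.radians(c['vertical_fov'])/2); c['R']=np.array(c['rotation']).reshape(3,3); c['p']=np.array(c['position']); return c
def ray(c,uv):
    uv=np.atleast_2d(uv).astype(float); s=(uv-[c['cx'],c['cy']])/c['f']; q=s.copy()
    for _ in range(30): q=s/(1+c['k1']*(q**2).sum(1,keepdims=True))
    d=np.c_[q[:,0],-q[:,1],-np.ones(len(q))]@c['R'].T
    return d/np.linalg.norm(d,axis=1,keepdims=True)
def onz(c,uv,z):
    d=ray(c,uv); return c['p']+d*((z-c['p'][2])/d[:,2])[:,None]
def tri(c1,u1,c2,u2):
    d1=ray(c1,u1)[0]; d2=ray(c2,u2)[0]
    A=np.c_[d1,-d2]; t=np.linalg.lstsq(A,c2['p']-c1['p'],rcond=None)[0]
    a=c1['p']+t[0]*d1; b=c2['p']+t[1]*d2
    return (a+b)/2, np.linalg.norm(a-b)
def proj(c,P):
    q=(np.atleast_2d(P)-c['p'])@c['R']; s=np.c_[q[:,0],-q[:,1]]/-q[:,2:3]
    s=s*(1+c['k1']*(s**2).sum(1,keepdims=True)); return s*c['f']+[c['cx'],c['cy']]
E
python3 - <<'E'
from h import *
print(ctrl.get_obs())
for n in ['scene','side','wrist']:
    c=cal(n); im=cams.snapshot(n); cv2.imwrite(f'pics/{n}0.png',im); np.save(f'pics/{n}0.npy',im)
    c2={k:(v.tolist() if hasattr(v,'tolist') else v) for k,v in c.items()}; json.dump(c2,open(f'pics/{n}0.json','w')); print(n,c['p'],c['f'],c['k1'],c['cx'],c['cy'],c['R'].round(3).tolist())
E
```

```text
pics
{'clock': 0.0, 'joint_pos': array([ 1.65072022e+01,  2.05904558e+01,  6.33183461e-01, -2.14007964e-02,
       -7.01367964e+01, -1.65075272e+01]), 'qvel': array([ 0.01691636,  0.03858166,  0.10262072,  0.04591508, -0.11322351,
        0.07152779]), 'tau': array([-8.00930356e-04, -5.82726967e+01,  2.93058443e+01,  6.99745238e+00,
        6.93249181e-03, -2.06530804e-04]), 'tool_pos': array([ 6.74494255e-01, -1.99972785e-05,  2.25625243e-01]), 'orientation': array([ 1.79904092e+02, -7.44265320e-03, -9.00076068e+01]), 'force': array([0.06642259, 0.13072087, 0.4612436 ]), 'moment': array([ 0.02513061, -0.00953122,  0.00924611]), 'gripper_force': 0.0, 'opening': 0.08756481660673332}Traceback (most recent call last):
  File "<stdin>", line 4, in <module>
  File "h.py", line 4, in cal
    c=cams.get_calibration(n); c['f']=192/np.tan(np.radians(c['vertical_fov'])/2); c['R']=np.array(c['rotation']).reshape(3,3); c['p']=np.array(c['position']); return c
                                                                                          ~~~~~~~~~~~~~~~~~~~~~~~~~~~~~~~^^^^^
ValueError: cannot reshape array of size 3 into shape (3,3)
```

```bash
sed -i "s/np.array(c\['rotation'\]).reshape(3,3)/Rotation.from_euler('xyz',c['rotation'],degrees=True).as_matrix()/; 1a from scipy.spatial.transform import Rotation" h.py
python3 - <<'E'
from h import *
def j(n): 
    c=cal(n); im=cams.snapshot(n); cv2.imwrite(f'pics/{n}0.png',im)
    c2={k:(v.tolist() if hasattr(v,'tolist') else v) for k,v in c.items()}; json.dump(c2,open(f'pics/{n}0.json','w')); print(n,c['p'],c['f'],c['k1'],c['cx'],c['cy'],c['rotation'],c['R'].round(3).tolist())
for n in ['scene','side','wrist']: j(n)
print(proj(cal('scene'),ctrl.get_obs()['tool_pos']),proj(cal('side'),ctrl.get_obs()['tool_pos']),proj(cal('wrist'),ctrl.get_obs()['tool_pos']))
E
```

```text
scene [1.44201651 0.23527923 1.21944072] 483.14812829617154 -0.142725695050742 253.35705719309578 192.66857433480732 [ 39.15125188   0.41016124 104.00813387] [[-0.242, -0.754, 0.611], [0.97, -0.183, 0.158], [-0.007, 0.631, 0.775]]
side [0.1637602  1.18640068 0.81611269] 464.3390175480327 -0.15081633009252168 258.36182320901366 190.6649225522694 [  59.41237777    0.34215794 -161.94129072] [[-0.951, 0.153, -0.27], [-0.31, -0.485, 0.818], [-0.006, 0.861, 0.509]]
wrist [ 0.67517902 -0.08227928  0.38394874] 300.0019110989501 -0.0043511696611065465 256.0334539488793 190.040156570485 [-1.75027204e+01 -9.09319852e-02 -1.79980581e+02] [[-1.0, -0.0, 0.002], [-0.0, -0.954, -0.301], [0.002, -0.301, 0.954]]
[[239.94406577 194.92108064]] [[220.73347201 142.70159156]] [[256.59209862 242.72154692]]
```

View pics/scene0.png

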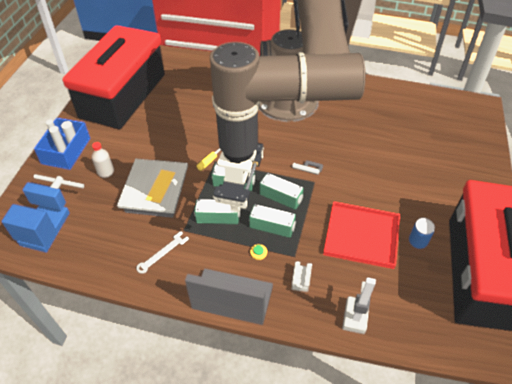

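View pics/side0.png

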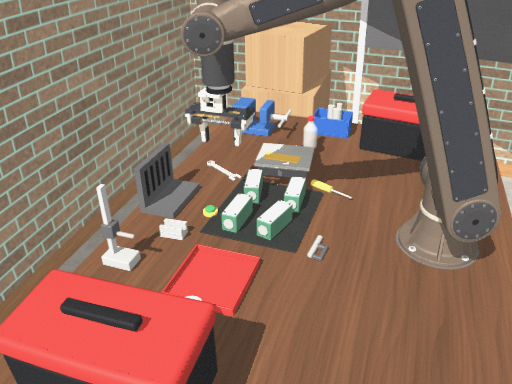

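View pics/wrist0.png

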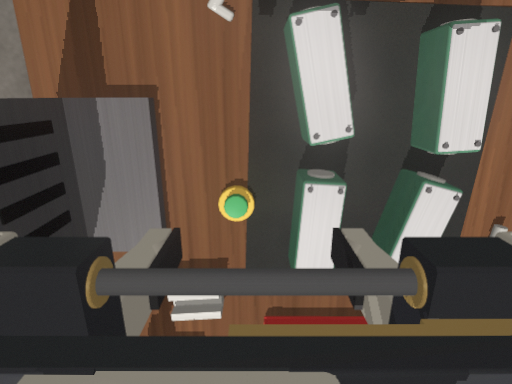

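```bash
python3 - <<'E'
from h import *
def ld(n): c=json.load(open(f'pics/{n}0.json')); c['R']=np.array(c['R']); c['p']=np.array(c['p']); return c
C={n:ld(n) for n in ['scene','side','wrist']}
for n in C:
    im=cv2.imread(f'pics/{n}0.png'); hsv=cv2.cvtColor(im,cv2.COLOR_BGR2HSV)
    for nm,lo,hi,z in [('green',(60,60,40),(95,255,255),.035),('yel',(18,120,120),(34,255,255),.05),('red',(0,150,100),(8,255,255),.022),('btn',(36,120,60),(70,255,255),.018)]:
        m=cv2.inRange(hsv,lo,hi)
        k,_,st,ce=cv2.connectedComponentsWithStats(m)
        for i in range(1,k):
            if st[i,4]>25: print(n,nm,st[i].tolist(),ce[i].round(1),onz(C[n],ce[i],z)[0].round(3))
E
```

```text
scene green [211, 174, 13, 12, 107] [217.1 180. ] [ 0.485 -0.133  0.035]
scene green [260, 184, 44, 25, 418] [279.3 196.4] [0.504 0.076 0.035]
scene green [194, 211, 45, 13, 454] [216.7 217.8] [ 0.63  -0.091  0.035]
scene green [249, 216, 43, 21, 439] [270.  227.1] [0.625 0.074 0.035]
scene green [254, 246, 9, 8, 60] [258.1 249.7] [0.711 0.058 0.035]
scene yel [196, 151, 21, 20, 143] [204.9 161.8] [ 0.43  -0.191  0.05 ]
scene yel [147, 170, 28, 33, 474] [160.2 186. ] [ 0.564 -0.298  0.05 ]
scene yel [250, 244, 18, 16, 145] [258.4 252.4] [0.729 0.064 0.05 ]
scene red [63, 0, 218, 99, 8300] [170.5  39.5] [-0.264 -0.578  0.022]
scene red [92, 141, 10, 10, 69] [ 96.2 145.4] [ 0.42  -0.603  0.022]
scene red [463, 179, 49, 127, 5074] [488.4 240.3] [0.51  0.734 0.022]
scene red [323, 201, 78, 68, 4062] [362.5 234.8] [0.579 0.349 0.022]
scene btn [253, 245, 10, 10, 61] [257.8 249.7] [0.701 0.055 0.018]
side green [221, 171, 42, 62, 583] [243.4 209.4] [0.587 0.054 0.035]
side green [256, 180, 50, 60, 688] [281.7 216.8] [0.463 0.058 0.035]
side green [206, 205, 9, 7, 52] [209.9 208.3] [0.688 0
[... 623 characters left out ...]
035]
wrist green [411, 18, 90, 137, 3752] [432.2  86.4] [ 0.48  -0.092  0.035]
wrist green [335, 135, 19, 5, 30] [344.5 137.7] [ 0.572 -0.036  0.035]
wrist green [372, 169, 91, 87, 2255] [400.4 207.9] [0.495 0.051 0.035]
wrist green [288, 170, 59, 99, 1025] [303.1 208.1] [0.616 0.051 0.035]
wrist green [225, 195, 23, 22, 399] [235.6 205.6] [0.7   0.048 0.035]
wrist yel [218, 186, 37, 36, 570] [236.1 201.5] [0.698 0.037 0.05 ]
wrist yel [404, 261, 23, 47, 222] [419.  289.5] [0.461 0.159 0.05 ]
wrist yel [86, 262, 10, 46, 154] [ 89.6 285.5] [0.891 0.153 0.05 ]
wrist red [263, 316, 104, 8, 814] [314.  319.5] [0.589 0.231 0.022]
wrist btn [225, 196, 23, 16, 138] [238.2 201.1] [0.698 0.048 0.018]
```

The wrist picture shows four housings with white covers (centred about (320,75), (465,88), (318,220), (420,215)), the button at (236,205), and the micrometer/vblock below. Now I'll measure the covers, tray, tag and plate from two views each.

```bash
cat >> h.py <<'E'
def white(im,lo=170,s=45,amin=150):
    hsv=cv2.cvtColor(im,cv2.COLOR_BGR2HSV); m=cv2.inRange(hsv,(0,0,lo),(180,s,255)); m=cv2.morphologyEx(m,cv2.MORPH_CLOSE,np.ones((3,3)))
    cs,_=cv2.findContours(m,cv2.RETR_EXTERNAL,cv2.CHAIN_APPROX_NONE); return [c[:,0,:] for c in cs if cv2.contourArea(c)>amin]
def rect(c,pts,z):
    w=onz(c,pts,z)[:,:2].astype(np.float32)*1000
    (cx,cy),(a,b),_=r=cv2.minAreaRect(w); B=cv2.boxPoints(r); e=B[1]-B[0]; f=B[2]-B[1]; l=e if np.hypot(*e)>np.hypot(*f) else f
    return np.array([cx,cy,max(a,b),min(a,b),(np.degrees(np.arctan2(l[1],l[0]))%180)]).round(1)
E
python3 - <<'E'
from h import *
def ld(n): c=json.load(open(f'pics/{n}0.json')); c['R']=np.array(c['R']); c['p']=np.array(c['p']); return c
C={n:ld(n) for n in ['scene','side','wrist']}
for n in C:
    im=cv2.imread(f'pics/{n}0.png')
    for p in white(im):
        r=rect(C[n],p,.066)
        if r[2]<400 and 300<r[0]<900: print(n,p.mean(0).round(),r)
def cen(n,lo,hi,box):
    im=cv2.imread(f'pics/{n}0.png'); m=cv2.inRange(cv2.cvtColor(im,cv2.COLOR_BGR2HSV),lo,hi); k=np.zeros_like(m); x,y,w,h=box; k[y:y+h,x:x+w]=m[y:y+h,x:x+w]
    p=max(cv2.findContours(k,cv2.RETR_EXTERNAL,cv2.CHAIN_APPROX_NONE)[0],key=cv2.contourArea)[:,0,:]; 
    (cx,cy),_,_=cv2.minAreaRect(p); M=cv2.moments(p); return p,(M['m10']/M['m00'],M['m01']/M['m00'])
Y=((18,120,120),(34,255,255))
p1,c1=cen('scene',*Y,(140,165,40,45)); p2,c2=cen('side',*Y,(260,150,45,15))
print('tag',tri(C['scene'],c1,C['side'],c2),rect(C['scene'],p1,.053),rect(C['side'],p2,.053))
G=((36,120,60),(75,255,255))
p1,c1=cen('scene',*G,(250,243,20,14)); p2,c2=cen('side',*G,(203,203,15,10)); p3,c3=cen('wrist',*G,(222,192,30,30))
print('btn',tri(C['scene'],c1,C['side'],c2),tri(C['scene'],c1,C['wrist'],c3),tri(C['side'],c2,C['wrist'],c3),onz(C['wrist'],c3,.018))
Rr=((0,150,90),(8,255,255))
p1,c1=cen('scene',*Rr,(315,195,95,80)); p2,c2=cen('side',*Rr,(165,244,97,68))
print('tray',tri(C['scene'],c1,C['side'],c2),rect(C['scene'],p1,.022),rect(C['side'],p2,.022))
E
python3 -c "
import cv2
a=cv2.imread('pics/scene0.png')[130:275,100:410];b=cv2.imread('pics/side0.png')[125:275,170:350]
cv2.imwrite('pics/crop0.png',cv2.resize(a,None,fx=2.5,fy=2.5,interpolation=2))"
```

```text
scene [355. 316.] [8.633e+02 3.569e+02 9.570e+01 5.750e+01 5.000e-01]
scene [366. 291.] [788.5 371.8  86.3  32.6 167.7]
scene [302. 275.] [783.4 196.4  87.3  45.5   3. ]
scene [163. 251.] [ 803.4 -200.9  169.8   39.7  148. ]
scene [424. 226.] [535.9 520.7  55.   51.6  45.3]
scene [275. 216.] [603.4  80.4 139.4  58.2  81.8]
scene [221. 206.] [605.7 -83.7 152.3  62.8  96.7]
scene [284. 187.] [486.   85.3 147.9  60.8  69. ]
scene [ 58. 181.] [ 640.1 -626.8  188.1   48.8   82.7]
scene [152. 184.] [ 574.9 -317.9  202.5  177.7    6.9]
scene [238. 169.] [437.9 -86.5 145.9 132.4  11.1]
scene [103. 163.] [ 525.5 -514.   128.7   50.5   42.9]
scene [ 68. 130.] [ 409.3 -706.6  110.2   36.6   46. ]
side [117. 255.] [816.3 407.3 148.8  89.4 167.9]
side [173. 229.] [725.7 251.5  87.7  87.4  93.9]
side [277. 210.] [468.4  71.1 145.4  63.4  74.1]
side [239. 203.] [590.9  64.3 151.   61.7  86.3]
side [295. 186.] [458.3 -83.7 125.5  46.6  93.3]
side [253. 178.] [604.6 -94.5 125.9  46.5 102.4]
side [276. 160.] [ 549.5 -287.3  194.2  194.1   96.6]
side [309. 135.] [ 503.7 -508.9  251.1   49.7  101.8]
wri
[... 244 characters left out ...]
5]
wrist [323.  73.] [607.5 -98.1 122.7  45.4 102.1]
wrist [220.   8.] [ 707.5 -160.7   24.8   11.9  150.5]
tag (array([ 0.56207975, -0.29913651,  0.0499306 ]), np.float64(0.0030181212242217487)) [ 564.  -296.8  129.3   49.2  178.6] [ 562.7 -296.3  129.3   53.   179.4]
btn (array([0.70076146, 0.05494622, 0.01716323]), np.float64(0.0006343537727487723)) (array([0.69670433, 0.05270255, 0.00829405]), np.float64(0.0030687453122033724)) (array([0.69975958, 0.05027133, 0.01430873]), np.float64(0.00540415650132941)) [[0.69699538 0.04792498 0.018     ]]
tray (array([0.56971949, 0.35345158, 0.00394592]), np.float64(0.008684451182615531)) [573.1 348.6 216.7 209.1  89.9] [563.7 375.4 267.6 199.7  90.2]
```

View pics/crop0.png

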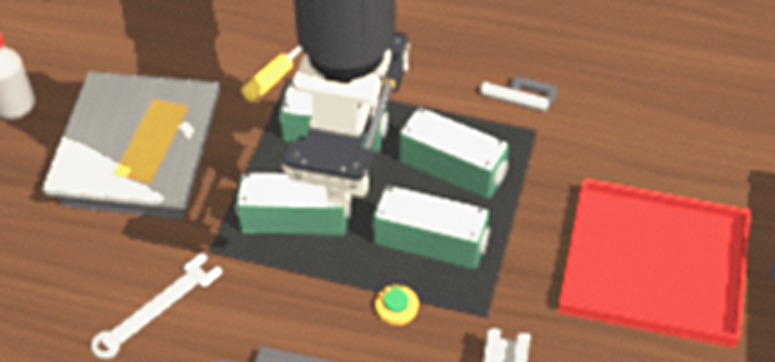

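The crop shows the plate with the tag at crop (155,140), the screwdriver, four housings on the mat, the button in front at (397,300), and the empty red tray at right. Sizes agree with the text. I'll start with the housing near (602,74) mm.

Request:
{"method": "play_rows", "body": {"motion": [{"x": -0.98,"y": 0.967,"z": 0.8,"rz": 0.27},{"x": -0.98,"y": 0.967,"z": 0.8,"rz": 0.27},{"x": -0.98,"y": 0.967,"z": 0.8,"rz": 0.28},{"z": 0.9},{"z": 0.9},{"z": 0.9},{"z": 0.9},{"z": 0.9},{"z": 0.94},{}], "fingers": 1}}

```text
$.motion[0]: bad value
```

```bash
cat > o.py <<'E'
from h import *
o=ctrl.get_obs(); print(round(o['clock'],2),(o['tool_pos']*1000).round(1),o['orientation'].round(1),'F',o['force'].round(2),'M',o['moment'].round(3),'op',round(o['opening']*1000,1),round(o['gripper_force'],1),'tau5',o['tau'].round(3))
E
python3 o.py
```

```text
0.15 [674.6  -0.  225.8] [179.9  -0.  -90. ] F [-0.02 -0.21 -0.64] M [-0.027 -0.046  0.003] op 87.5 0.0 tau5 [ 0.0000e+00 -5.8327e+01  2.9329e+01  7.0010e+00  9.0000e-03 -0.0000e+00]
```

Request:
{"method": "play_rows", "body": {"motion": [{"x": -0.98,"y": 0.97,"z": 0.8,"rx": 0,"ry": 0,"rz": 0.27},{"x": -0.98,"y": 0.97,"z": 0.8,"rx": 0,"ry": 0,"rz": 0.27},{"x": -0.98,"y": 0.96,"z": 0.8,"rx": 0,"ry": 0,"rz": 0.28},{"x": 0,"y": 0,"z": 0.9,"rx": 0,"ry": 0,"rz": 0},{"x": 0,"y": 0,"z": 0.9,"rx": 0,"ry": 0,"rz": 0},{"x": 0,"y": 0,"z": 0.9,"rx": 0,"ry": 0,"rz": 0},{"x": 0,"y": 0,"z": 0.9,"rx": 0,"ry": 0,"rz": 0},{"x": 0,"y": 0,"z": 0.9,"rx": 0,"ry": 0,"rz": 0},{"x": 0,"y": 0,"z": 0.94,"rx": 0,"ry": 0,"rz": 0},{"x": 0,"y": 0,"z": 0,"rx": 0,"ry": 0,"rz": 0}], "fingers": 1}}

```text
clock: 1.4
tool_pos: [0.6024, 0.0742, 0.0287]
orientation: [179.8, -0.1, -93.3]
force: [-0.2, 0.0, 0.3]
opening: 0.0879
gripper_force: 0.0
```

```bash
cat > o.py <<'E'
from h import *
o=ctrl.get_obs(); print(round(o['clock'],2),(o['tool_pos']*1000).round(1),o['orientation'].round(1),'F',o['force'].round(2),'M',o['moment'].round(3),'op',round(o['opening']*1000,1),round(o['gripper_force'],1),'tau5',o['tau'].round(3))
E
python3 o.py
```

```text
1.4 [602.4  74.2  28.7] [ 1.798e+02 -1.000e-01 -9.330e+01] F [-0.24  0.04  0.26] M [ 0.019  0.024 -0.027] op 87.9 0.0 tau5 [ 5.0000e-02 -5.5526e+01  2.0945e+01  4.9840e+00  4.1500e-01  2.0000e-03]
```

Request:
{"method": "play_rows", "body": {"motion": [{"x": 0,"y": 0,"z": 0,"rx": 0,"ry": 0,"rz": 0},{"x": 0,"y": 0,"z": 0,"rx": 0,"ry": 0,"rz": 0},{"x": 0,"y": 0,"z": 0,"rx": 0,"ry": 0,"rz": 0},{"x": 0,"y": 0,"z": 0,"rx": 0,"ry": 0,"rz": 0},{"x": 0,"y": 0,"z": 0,"rx": 0,"ry": 0,"rz": 0},{"x": 0,"y": 0,"z": -0.5,"rx": 0,"ry": 0,"rz": 0},{"x": 0,"y": 0,"z": -1,"rx": 0,"ry": 0,"rz": 0},{"x": 0,"y": 0,"z": -1,"rx": 0,"ry": 0,"rz": 0},{"x": 0,"y": 0,"z": -1,"rx": 0,"ry": 0,"rz": 0},{"x": 0,"y": 0,"z": -0.5,"rx": 0,"ry": 0,"rz": 0},{"x": 0,"y": 0,"z": 0,"rx": 0,"ry": 1,"rz": 0},{"x": 0,"y": 0,"z": 0,"rx": 0,"ry": 1,"rz": 0},{"x": 0,"y": 0,"z": 0,"rx": 0,"ry": 1,"rz": 0},{"x": 0,"y": 0,"z": 0,"rx": 0,"ry": 1,"rz": 0},{"x": 0,"y": 0,"z": 0,"rx": 0,"ry": 1,"rz": 0},{"x": 0,"y": 0,"z": 0,"rx": 0,"ry": 0,"rz": 0},{"x": 0,"y": 0,"z": 0,"rx": 0,"ry": 0,"rz": 0},{"x": 0,"y": 0,"z": 0,"rx": 0,"ry": 0,"rz": 0},{"x": 0,"y": 0,"z": 0,"rx": 0,"ry": 0,"rz": 0},{"x": 0,"y": 0,"z": 0,"rx": 0,"ry": 0,"rz": 0}], "fingers": -1}}

```text
clock: 3.9
tool_pos: [0.6039, 0.0746, 0.1308]
orientation: [-180.0, -20.0, -93.3]
force: [0.7, -0.2, -4.0]
opening: 0.0499
gripper_force: 30.0
```

```bash
python3 o.py
```

```text
3.9 [603.9  74.6 130.8] [-180.   -20.   -93.3] F [ 0.69 -0.24 -3.97] M [ 1.61  -0.112 -0.032] op 49.9 30.0 tau5 [-2.8000e-02 -5.8176e+01  2.5163e+01  6.7750e+00 -1.2720e+00 -9.0000e-03]
```

Request:
{"method": "play_rows", "body": {"motion": [{"x": 0,"y": 0,"z": 0,"rx": 0,"ry": -1,"rz": 0},{"x": 0,"y": 0,"z": 0,"rx": 0,"ry": -1,"rz": 0},{"x": 0,"y": 0,"z": 0,"rx": 0,"ry": -1,"rz": 0},{"x": 0,"y": 0,"z": 0,"rx": 0,"ry": -1,"rz": 0},{"x": 0,"y": 0,"z": 0,"rx": 0,"ry": -1,"rz": 0},{"x": 0,"y": 0,"z": 0,"rx": 0,"ry": 0,"rz": 0},{"x": 0,"y": 0,"z": 0,"rx": 0,"ry": 0,"rz": 0},{"x": 0,"y": 0,"z": 0,"rx": 0,"ry": 0,"rz": 0}]}}

```text
clock: 4.9
tool_pos: [0.6037, 0.0751, 0.1303]
orientation: [180.0, -0.1, -93.2]
force: [0.0, 0.1, -3.4]
opening: 0.0499
gripper_force: 30.0
```

```bash
python3 o.py
```

```text
4.9 [603.7  75.1 130.3] [ 1.80e+02 -1.00e-01 -9.32e+01] F [ 0.    0.11 -3.41] M [0.055 0.043 0.055] op 49.9 30.0 tau5 [-2.7800e-01 -5.4855e+01  2.7375e+01  6.8460e+00 -2.0000e-02 -1.5000e-02]
```

Request:
{"method": "play_rows", "body": {"motion": [{"x": 0,"y": 0,"z": 0,"rx": 0,"ry": -1,"rz": 0},{"x": 0,"y": 0,"z": 0,"rx": 0,"ry": -1,"rz": 0},{"x": 0,"y": 0,"z": 0,"rx": 0,"ry": -1,"rz": 0},{"x": 0,"y": 0,"z": 0,"rx": 0,"ry": -1,"rz": 0},{"x": 0,"y": 0,"z": 0,"rx": 0,"ry": -1,"rz": 0},{"x": 0,"y": 0,"z": 0,"rx": 0,"ry": 0,"rz": 0},{"x": 0,"y": 0,"z": 0,"rx": 0,"ry": 0,"rz": 0},{"x": 0,"y": 0,"z": 0,"rx": 0,"ry": 0,"rz": 0},{"x": 0,"y": 0,"z": 0,"rx": 0,"ry": 0,"rz": 0},{"x": 0,"y": 0,"z": 0,"rx": 0,"ry": 0,"rz": 0}]}}

```text
clock: 6.15
tool_pos: [0.6038, 0.0752, 0.1306]
orientation: [-180.0, 20.0, -93.2]
force: [0.3, -0.0, -3.9]
opening: 0.05
gripper_force: 30.0
```

```bash
python3 o.py
```

```text
6.15 [603.8  75.2 130.6] [-180.    20.   -93.2] F [ 0.27 -0.01 -3.89] M [-1.645  0.048  0.008] op 50.0 30.0 tau5 [ 6.4000e-02 -5.5884e+01  2.8199e+01  5.3080e+00  1.4500e-01  6.0000e-03]
```

Request:
{"method": "play_rows", "body": {"motion": [{"x": 0,"y": 0,"z": 0,"rx": 0,"ry": 1,"rz": 0},{"x": 0,"y": 0,"z": 0,"rx": 0,"ry": 1,"rz": 0},{"x": 0,"y": 0,"z": 0,"rx": 0,"ry": 1,"rz": 0},{"x": 0,"y": 0,"z": 0,"rx": 0,"ry": 1,"rz": 0},{"x": 0,"y": 0,"z": 0,"rx": 0,"ry": 1,"rz": 0},{"x": 0,"y": 0,"z": 0,"rx": 0,"ry": 0,"rz": 0},{"x": 0,"y": 0,"z": 0,"rx": 0,"ry": 0,"rz": 0},{"x": 0,"y": 0,"z": 0,"rx": 0,"ry": 0,"rz": 0}]}}

```text
clock: 7.15
tool_pos: [0.604, 0.0745, 0.1307]
orientation: [-180.0, 0.1, -93.3]
force: [-0.4, 0.2, -4.7]
opening: 0.0496
gripper_force: 30.0
```

```bash
python3 o.py
```

```text
7.15 [604.   74.5 130.7] [-1.80e+02  1.00e-01 -9.33e+01] F [-0.43  0.24 -4.73] M [-0.071  0.006 -0.063] op 49.6 30.0 tau5 [ 3.1000e-01 -5.4499e+01  2.7317e+01  6.7690e+00 -5.0000e-03  1.4000e-02]
```

```bash
cat > avg.py <<'E'
from h import *
import sys
n=int(sys.argv[1]) if len(sys.argv)>1 else 8
F=[];M=[];T=[]
for _ in range(n):
    cams.snapshot('wrist'); o=ctrl.get_obs(); F.append(o['force']);M.append(o['moment']);T.append(o['tau'])
print(round(o['clock'],2),(o['tool_pos']*1000).round(1),o['orientation'].round(2),'F',np.mean(F,0).round(2),'M',np.mean(M,0).round(3),'sd',np.std(M,0).round(3),'tau',np.mean(T,0).round(3),np.std(T,0).round(3))
E
python3 avg.py 8
```

```text
7.55 [603.9  74.7 130.6] [-1.7999e+02  1.0000e-02 -9.3290e+01] F [-0.22 -0.2  -4.26] M [ 0.001  0.002 -0.009] sd [0.018 0.039 0.017] tau [ 3.0000e-02 -5.4611e+01  2.7357e+01  6.7950e+00 -6.0000e-03  6.0000e-03] [0.089 0.034 0.008 0.011 0.002 0.004]
```

Request:
{"method": "play_rows", "body": {"motion": [{"x": 0,"y": 0,"z": 0,"rx": 0,"ry": 1,"rz": 0},{"x": 0,"y": 0,"z": 0,"rx": 0,"ry": 1,"rz": 0},{"x": 0,"y": 0,"z": 0,"rx": 0,"ry": 1,"rz": 0},{"x": 0,"y": 0,"z": 0,"rx": 0,"ry": 0,"rz": 0},{"x": 0,"y": 0,"z": 0,"rx": 0,"ry": 0,"rz": 0},{"x": 0,"y": 0,"z": 0,"rx": 0,"ry": 0,"rz": 0},{"x": 0,"y": 0,"z": 0,"rx": 0,"ry": 0,"rz": 0},{"x": 0,"y": 0,"z": 0,"rx": 0,"ry": -1,"rz": 0},{"x": 0,"y": 0,"z": 0,"rx": 0,"ry": -1,"rz": 0},{"x": 0,"y": 0,"z": 0,"rx": 0,"ry": -1,"rz": 0},{"x": 0,"y": 0,"z": 0,"rx": 0,"ry": 0,"rz": 0},{"x": 0,"y": 0,"z": 0,"rx": 0,"ry": 0,"rz": 0}]}}

```text
clock: 9.05
tool_pos: [0.6039, 0.0744, 0.1306]
orientation: [-180.0, -0.1, -93.3]
force: [0.6, -0.1, -4.2]
opening: 0.0499
gripper_force: 30.0
```

```bash
python3 avg.py 8
```

```text
9.45 [603.8  75.1 130.4] [ 1.7999e+02 -2.0000e-02 -9.3250e+01] F [ 0.02  0.26 -3.81] M [ 0.013  0.01  -0.001] sd [0.026 0.026 0.015] tau [-1.6200e-01 -5.4756e+01  2.7358e+01  6.8290e+00 -1.5000e-02 -9.0000e-03] [0.157 0.114 0.037 0.011 0.002 0.004]
```

Request:
{"method": "play_rows", "body": {"motion": [{"x": 0,"y": 0,"z": 0.9,"rx": 0,"ry": 0,"rz": 0},{"x": 0,"y": 0,"z": 1,"rx": 0,"ry": 0,"rz": 0},{"x": 0,"y": 0,"z": 1,"rx": 0,"ry": 0,"rz": 0},{"x": 0,"y": 0,"z": 0.75,"rx": 0,"ry": 0,"rz": 0},{"x": 0,"y": 0,"z": 0.3,"rx": 0,"ry": 0,"rz": 0},{"x": 0,"y": 0,"z": 0.02,"rx": 0,"ry": 0,"rz": 0},{"x": 0,"y": 0,"z": 0,"rx": 0,"ry": 0,"rz": 0}]}}

```text
clock: 10.32
tool_pos: [0.6044, 0.075, 0.0319]
orientation: [-179.9, 0.0, -93.3]
force: [-0.2, -0.5, -4.1]
opening: 0.05
gripper_force: 30.0
```

Request:
{"method": "play_rows", "body": {"motion": [{"x": 0,"y": 0,"z": 0,"rx": 0,"ry": 0,"rz": 0},{"x": 0,"y": 0,"z": 0,"rx": 0,"ry": 0,"rz": 0},{"x": 0,"y": 0,"z": 0,"rx": 0,"ry": 0,"rz": 0},{"x": 0,"y": 0,"z": -0.5,"rx": 0,"ry": 0,"rz": 0},{"x": 0,"y": 0,"z": -1,"rx": 0,"ry": 0,"rz": 0},{"x": 0,"y": 0,"z": -1,"rx": 0,"ry": 0,"rz": 0},{"x": 0,"y": 0,"z": -1,"rx": 0,"ry": 0,"rz": -0.42},{"x": 0,"y": 0,"z": -1,"rx": 0,"ry": 0,"rz": -0.4},{"x": -1,"y": 1,"z": -1,"rx": 0,"ry": 0,"rz": 0},{"x": -1,"y": 1,"z": -1,"rx": 0,"ry": 0,"rz": 0},{"x": -1,"y": 1,"z": -1,"rx": 0,"ry": 0,"rz": 0},{"x": -1,"y": 1,"z": 0,"rx": 0,"ry": 0,"rz": 0},{"x": 0,"y": 0,"z": 0,"rx": 0,"ry": 0,"rz": 0}], "fingers": 1}}

```text
clock: 11.95
tool_pos: [0.5029, 0.1761, 0.2206]
orientation: [-179.9, 0.1, -89.9]
force: [0.6, -0.7, 0.9]
opening: 0.0876
gripper_force: 0.0
```

```bash
cat > look.py <<'E'
from h import *
import sys
t=sys.argv[1]; o=ctrl.get_obs(); print(round(o['clock'],2),(o['tool_pos']*1000).round(1),o['orientation'].round(1))
for n in sys.argv[2:]:
    c=cal(n); im=cams.snapshot(n); cv2.imwrite(f'pics/{n}{t}.png',im)
    for p in white(im):
        r=rect(c,p,.066)
        if 60<r[2]<160 and 35<r[3]<75 and 400<r[0]<700 and abs(r[1])<500: print(n,p.mean(0).round(),'px',p.min(0),p.max(0),r)
E
python3 look.py 1 wrist side
```

```text
11.95 [502.9 176.1 220.6] [-1.799e+02  1.000e-01 -8.990e+01]
wrist [280.  75.] px [242  13] [320 142] [482.   77.7 126.1  45.3  74.9]
wrist [153.  65.] px [126   0] [177 140] [604.3  75.1 126.8  45.1  86.8]
side [277. 210.] px [257 201] [295 223] [473.   73.9 141.2  60.3  68.2]
side [239. 203.] px [221 191] [256 216] [594.9  64.3 152.5  64.6  82.6]
side [294. 186.] px [285 176] [304 195] [459.8 -86.5 123.7  45.4  93.8]
```

Request:
{"method": "play_rows", "body": {"motion": [{"x": 1,"y": 0.21,"z": 0.5,"rx": 0,"ry": 0,"rz": 0},{"x": 1,"y": 0.21,"z": 0.5,"rx": 0,"ry": 0,"rz": 0},{"x": 1,"y": 0.21,"z": 0.5,"rx": 0,"ry": 0,"rz": 0},{"x": 1,"y": 0.21,"z": 0.5,"rx": 0,"ry": 0,"rz": 0},{"x": 0,"y": 0,"z": 0.4,"rx": 0,"ry": 0,"rz": 0.95},{"x": 0,"y": 0,"z": 0.4,"rx": 0,"ry": 0,"rz": 0.95},{"x": 0,"y": 0,"z": 0.4,"rx": 0,"ry": 0,"rz": 0.95},{"x": 0,"y": 0,"z": 0.4,"rx": 0,"ry": 0,"rz": 0.95},{"x": 0,"y": 0,"z": 0.9,"rx": 0,"ry": 0,"rz": 0},{"x": 0,"y": 0,"z": 1,"rx": 0,"ry": 0,"rz": 0},{"x": 0,"y": 0,"z": 1,"rx": 0,"ry": 0,"rz": 0},{"x": 0,"y": 0,"z": 1,"rx": 0,"ry": 0,"rz": 0},{"x": 0,"y": 0,"z": 0,"rx": 0,"ry": 0,"rz": 0}]}}

```text
clock: 13.68
tool_pos: [0.482, 0.0734, 0.0298]
orientation: [179.8, -0.2, -105.3]
force: [0.3, 0.4, -0.2]
opening: 0.0879
gripper_force: 0.0
```

Request:
{"method": "play_rows", "body": {"motion": [{"x": 0,"y": 0,"z": 0,"rx": 0,"ry": 0,"rz": 0},{"x": 0,"y": 0,"z": 0,"rx": 0,"ry": 0,"rz": 0},{"x": 0,"y": 0,"z": 0,"rx": 0,"ry": 0,"rz": 0},{"x": 0,"y": 0,"z": 0,"rx": 0,"ry": 0,"rz": 0},{"x": 0,"y": 0,"z": 0,"rx": 0,"ry": 0,"rz": 0},{"x": 0,"y": 0,"z": -0.5,"rx": 0,"ry": 0,"rz": 0},{"x": 0,"y": 0,"z": -1,"rx": 0,"ry": 0,"rz": 0},{"x": 0,"y": 0,"z": -1,"rx": 0,"ry": 0,"rz": 0},{"x": 0,"y": 0,"z": -1,"rx": 0,"ry": 0,"rz": 0},{"x": 0,"y": 0,"z": -0.5,"rx": 0,"ry": 0,"rz": 0},{"x": 0,"y": 0,"z": 0,"rx": 0,"ry": 1,"rz": 0},{"x": 0,"y": 0,"z": 0,"rx": 0,"ry": 1,"rz": 0},{"x": 0,"y": 0,"z": 0,"rx": 0,"ry": 1,"rz": 0},{"x": 0,"y": 0,"z": 0,"rx": 0,"ry": 1,"rz": 0},{"x": 0,"y": 0,"z": 0,"rx": 0,"ry": 1,"rz": 0},{"x": 0,"y": 0,"z": 0,"rx": 0,"ry": 0,"rz": 0},{"x": 0,"y": 0,"z": 0,"rx": 0,"ry": 0,"rz": 0},{"x": 0,"y": 0,"z": 0,"rx": 0,"ry": 0,"rz": 0},{"x": 0,"y": 0,"z": 0,"rx": 0,"ry": 0,"rz": 0},{"x": 0,"y": 0,"z": 0,"rx": 0,"ry": 0,"rz": 0}], "fingers": -1}}

```text
clock: 16.18
tool_pos: [0.4829, 0.0747, 0.1315]
orientation: [-180.0, -20.0, -105.2]
force: [0.5, 0.2, -5.4]
opening: 0.0501
gripper_force: 30.0
```

```bash
python3 avg.py 6
```

```text
16.48 [482.9  74.8 131.3] [-180.   -20.  -105.2] F [-0.23  0.21 -5.35] M [ 1.707 -0.472 -0.002] sd [0.031 0.022 0.019] tau [-3.1000e-02 -4.6690e+01  2.3985e+01  6.6580e+00 -1.6180e+00 -1.1000e-02] [0.004 0.015 0.001 0.001 0.002 0.001]
```

Request:
{"method": "play_rows", "body": {"motion": [{"x": 0,"y": 0,"z": 0,"rx": 0,"ry": -1,"rz": 0},{"x": 0,"y": 0,"z": 0,"rx": 0,"ry": -1,"rz": 0},{"x": 0,"y": 0,"z": 0,"rx": 0,"ry": -1,"rz": 0},{"x": 0,"y": 0,"z": 0,"rx": 0,"ry": -1,"rz": 0},{"x": 0,"y": 0,"z": 0,"rx": 0,"ry": -1,"rz": 0},{"x": 0,"y": 0,"z": 0,"rx": 0,"ry": 0,"rz": 0},{"x": 0,"y": 0,"z": 0,"rx": 0,"ry": 0,"rz": 0}]}}

```text
clock: 17.35
tool_pos: [0.4828, 0.0746, 0.1313]
orientation: [180.0, -0.1, -105.2]
force: [0.3, -0.4, -5.0]
opening: 0.0496
gripper_force: 30.0
```

```bash
python3 avg.py 6
```

```text
17.65 [482.8  75.1 131.1] [ 1.7998e+02 -4.0000e-02 -1.0517e+02] F [-0.34  0.07 -5.24] M [-0.053 -0.003 -0.02 ] sd [0.034 0.018 0.035] tau [-1.3500e-01 -3.8761e+01  2.6552e+01  6.6530e+00  6.0000e-03 -1.0000e-02] [0.102 0.135 0.019 0.01  0.007 0.003]
```

Request:
{"method": "play_rows", "body": {"motion": [{"x": 0,"y": 0,"z": 0,"rx": 0,"ry": -1,"rz": 0},{"x": 0,"y": 0,"z": 0,"rx": 0,"ry": -1,"rz": 0},{"x": 0,"y": 0,"z": 0,"rx": 0,"ry": -1,"rz": 0},{"x": 0,"y": 0,"z": 0,"rx": 0,"ry": -1,"rz": 0},{"x": 0,"y": 0,"z": 0,"rx": 0,"ry": -1,"rz": 0},{"x": 0,"y": 0,"z": 0,"rx": 0,"ry": 0,"rz": 0},{"x": 0,"y": 0,"z": 0,"rx": 0,"ry": 0,"rz": 0},{"x": 0,"y": 0,"z": 0,"rx": 0,"ry": 0,"rz": 0},{"x": 0,"y": 0,"z": 0,"rx": 0,"ry": 1,"rz": 0},{"x": 0,"y": 0,"z": 0,"rx": 0,"ry": 1,"rz": 0},{"x": 0,"y": 0,"z": 0,"rx": 0,"ry": 1,"rz": 0},{"x": 0,"y": 0,"z": 0,"rx": 0,"ry": 1,"rz": 0},{"x": 0,"y": 0,"z": 0,"rx": 0,"ry": 1,"rz": 0},{"x": 0,"y": 0,"z": 0,"rx": 0,"ry": 0,"rz": 0},{"x": 0,"y": 0,"z": 0,"rx": 0,"ry": 0,"rz": 0}]}}

```text
clock: 19.52
tool_pos: [0.4826, 0.0754, 0.1312]
orientation: [180.0, 0.1, -105.2]
force: [-0.4, 0.2, -5.9]
opening: 0.0499
gripper_force: 30.0
```

```bash
python3 avg.py 6
```

```text
19.82 [482.9  74.5 131.4] [-1.7999e+02  3.0000e-02 -1.0525e+02] F [-0.04 -0.35 -5.12] M [ 0.072 -0.03   0.002] sd [0.034 0.031 0.028] tau [ 2.1500e-01 -3.8238e+01  2.6476e+01  6.7070e+00 -7.4000e-02  8.0000e-03] [0.122 0.09  0.018 0.013 0.006 0.004]
```

Request:
{"method": "play_rows", "body": {"motion": [{"x": 0,"y": 0,"z": 0,"rx": 0,"ry": 1,"rz": 0},{"x": 0,"y": 0,"z": 0,"rx": 0,"ry": 1,"rz": 0},{"x": 0,"y": 0,"z": 0,"rx": 0,"ry": 1,"rz": 0},{"x": 0,"y": 0,"z": 0,"rx": 0,"ry": 0,"rz": 0},{"x": 0,"y": 0,"z": 0,"rx": 0,"ry": 0,"rz": 0},{"x": 0,"y": 0,"z": 0,"rx": 0,"ry": 0,"rz": 0},{"x": 0,"y": 0,"z": 0,"rx": 0,"ry": 0,"rz": 0},{"x": 0,"y": 0,"z": 0,"rx": 0,"ry": -1,"rz": 0},{"x": 0,"y": 0,"z": 0,"rx": 0,"ry": -1,"rz": 0},{"x": 0,"y": 0,"z": 0,"rx": 0,"ry": -1,"rz": 0},{"x": 0,"y": 0,"z": 0,"rx": 0,"ry": 0,"rz": 0},{"x": 0,"y": 0,"z": 0,"rx": 0,"ry": 0,"rz": 0}]}}

```text
clock: 21.32
tool_pos: [0.483, 0.0745, 0.1315]
orientation: [-180.0, -0.1, -105.2]
force: [0.7, 0.3, -4.5]
opening: 0.0497
gripper_force: 30.0
```

```bash
python3 avg.py 8; sed -i 's/^print/np.set_printoptions(linewidth=200);print("Mx",np.array(M)[:,0].round(2),"t5",np.array(T)[:,4].round(3));print/' avg.py
```

```text
21.73 [482.9  75.  131.2] [ 1.7999e+02 -2.0000e-02 -1.0518e+02] F [-0.22  0.13 -5.4 ] M [-0.065 -0.005 -0.002] sd [0.039 0.017 0.018] tau [-1.1000e-01 -3.8721e+01  2.6564e+01  6.6530e+00  1.5000e-02 -8.0000e-03] [0.11  0.147 0.015 0.01  0.006 0.004]
```

Request:
{"method": "play_rows", "body": {"motion": [{"x": 0,"y": 0,"z": 0,"rx": 0,"ry": -1,"rz": 0},{"x": 0,"y": 0,"z": 0,"rx": 0,"ry": -1,"rz": 0},{"x": 0,"y": 0,"z": 0,"rx": 0,"ry": -1,"rz": 0},{"x": 0,"y": 0,"z": 0,"rx": 0,"ry": 0,"rz": 0},{"x": 0,"y": 0,"z": 0,"rx": 0,"ry": 0,"rz": 0},{"x": 0,"y": 0,"z": 0,"rx": 0,"ry": 0,"rz": 0},{"x": 0,"y": 0,"z": 0,"rx": 0,"ry": 0,"rz": 0},{"x": 0,"y": 0,"z": 0,"rx": 0,"ry": 1,"rz": 0},{"x": 0,"y": 0,"z": 0,"rx": 0,"ry": 1,"rz": 0},{"x": 0,"y": 0,"z": 0,"rx": 0,"ry": 1,"rz": 0},{"x": 0,"y": 0,"z": 0,"rx": 0,"ry": 0,"rz": 0},{"x": 0,"y": 0,"z": 0,"rx": 0,"ry": 0,"rz": 0}]}}

```text
clock: 23.22
tool_pos: [0.4827, 0.0752, 0.1312]
orientation: [180.0, 0.1, -105.2]
force: [0.2, -0.6, -5.8]
opening: 0.0501
gripper_force: 30.0
```

```bash
python3 avg.py 8
```

```text
Mx [0.   0.05 0.07 0.05 0.07 0.09 0.09 0.05] t5 [-0.067 -0.072 -0.076 -0.079 -0.081 -0.083 -0.085 -0.086]
23.62 [482.9  74.6 131.4] [-1.7999e+02  2.0000e-02 -1.0523e+02] F [ 0.17  0.02 -5.43] M [ 0.059 -0.023 -0.002] sd [0.027 0.022 0.023] tau [ 1.3100e-01 -3.8272e+01  2.6471e+01  6.7080e+00 -7.8000e-02  9.0000e-03] [0.128 0.104 0.015 0.011 0.006 0.004]
```

Request:
{"method": "play_rows", "body": {"motion": [{"x": -0.6,"y": -0.1,"z": -0.5,"rx": 0,"ry": 0,"rz": 0},{"x": -1,"y": -0.1,"z": -0.5,"rx": 0,"ry": 0,"rz": 0},{"x": -1,"y": -0.11,"z": 0,"rx": 0,"ry": 0,"rz": 0},{"x": -1,"y": -0.11,"z": 0,"rx": 0,"ry": 0,"rz": 0},{"x": -1,"y": -0.11,"z": 0,"rx": 0,"ry": 0,"rz": 0},{"x": -1,"y": -0.11,"z": 0,"rx": 0,"ry": 0,"rz": 0},{"x": -1,"y": -0.11,"z": 0,"rx": 0,"ry": 0,"rz": 0},{"x": -1,"y": -0.11,"z": 0,"rx": 0,"ry": 0,"rz": 0},{"x": -0.8,"y": -0.11,"z": 0,"rx": 0,"ry": 0,"rz": 0},{"x": -0.4,"y": 0,"z": 0,"rx": 0,"ry": 0,"rz": 0.75},{"x": 0,"y": 0,"z": 0,"rx": 0,"ry": 0,"rz": 1},{"x": 0,"y": 0,"z": 0,"rx": 0,"ry": 0,"rz": 1},{"x": 0,"y": 0,"z": 0,"rx": 0,"ry": 0,"rz": 1},{"x": 0,"y": 0,"z": 0,"rx": 0,"ry": 0,"rz": 1},{"x": 0,"y": 0,"z": 0,"rx": 0,"ry": 0,"rz": 1},{"x": 0,"y": 0,"z": 0,"rx": 0,"ry": 0,"rz": 1},{"x": 0,"y": 0,"z": 0,"rx": 0,"ry": 0,"rz": 1},{"x": 0,"y": 0,"z": 0,"rx": 0,"ry": 0,"rz": 1},{"x": 0,"y": 0,"z": 0,"rx": 0,"ry": 0,"rz": 1},{"x": 0,"y": 0,"z": 0,"rx": 0,"ry": 0,"rz": 1}]}}

```text
clock: 26.12
tool_pos: [0.5641, 0.2812, 0.156]
orientation: [-180.0, -0.0, -148.3]
force: [0.2, -0.2, -5.8]
opening: 0.0499
gripper_force: 30.0
```

Request:
{"method": "play_rows", "body": {"motion": [{"x": 0,"y": 0,"z": 0,"rx": 0,"ry": 0,"rz": 1},{"x": 0,"y": 0,"z": 0,"rx": 0,"ry": 0,"rz": 1},{"x": 0,"y": 0,"z": 0,"rx": 0,"ry": 0,"rz": 1},{"x": 0,"y": 0,"z": 0,"rx": 0,"ry": 0,"rz": 1},{"x": 0,"y": 0,"z": 0,"rx": 0,"ry": 0,"rz": 1},{"x": 0,"y": 0,"z": 0,"rx": 0,"ry": 0,"rz": 1},{"x": 0,"y": 0,"z": 0,"rx": 0,"ry": 0,"rz": 1},{"x": 0,"y": 0,"z": 0,"rx": 0,"ry": 0,"rz": 1},{"x": 0,"y": 0,"z": 0,"rx": 0,"ry": 0,"rz": 0}]}}

```text
clock: 27.25
tool_pos: [0.5641, 0.2811, 0.156]
orientation: [-180.0, -0.0, 179.8]
force: [-1.0, -0.4, -5.5]
opening: 0.0498
gripper_force: 30.0
```

```bash
python3 o.py; python3 look.py 2 wrist side scene; python3 - <<'E'
from h import *
def ld(n): c=json.load(open(f'pics/{n}0.json')); c['R']=np.array(c['R']); c['p']=np.array(c['p']); return c
for n,(x,y,w,h) in [('scene',(315,195,95,80)),('side',(165,244,97,68))]:
    im=cv2.imread(f'pics/{n}0.png'); m=cv2.inRange(cv2.cvtColor(im,cv2.COLOR_BGR2HSV),(0,120,80),(10,255,255)); k=np.zeros_like(m); k[y:y+h,x:x+w]=m[y:y+h,x:x+w]
    p=max(cv2.findContours(k,0,1)[0],key=cv2.contourArea); a=cv2.approxPolyDP(cv2.convexHull(p),5,True)[:,0,:]
    c=ld(n)
    for q in a: print(n,q,(onz(c,q,.022)[0]*1000).round(),(onz(c,q,0)[0]*1000).round())
a=cv2.imread('pics/wrist2.png'); b=cv2.imread('pics/side2.png')
cv2.imwrite('pics/v2.png',cv2.resize(np.hstack([a,b]),(800,300)))
E
```

```text
27.25 [564.1 281.1 156. ] [-180.    -0.   179.8] F [-1.01 -0.36 -5.48] M [-0.04  -0.142 -0.006] op 49.8 30.0 tau5 [-1.2000e-02 -5.7476e+01  2.9030e+01  7.2020e+00 -1.1800e-01 -6.0400e-01]
27.25 [564.1 281.1 156. ] [-180.    -0.   179.8]
wrist [ 41. 234.] px [  0 210] [ 98 267] [609.8  88.   97.1  58.2  87. ]
side [294. 186.] px [285 176] [303 195] [459.1 -87.  124.7  44.4  95.6]
scene [274. 217.] px [250 206] [294 231] [606.8  79.9 139.4  58.1  81.8]
scene [218. 206.] px [195 199] [239 216] [606.5 -92.7 139.2  60.9  95.7]
scene [232. 171.] px [212 165] [252 178] [463.1 -87.5 123.6  48.4  94. ]
scene [333 201] [472. 244.  22.] [454. 244.   0.]
scene [400 213] [469. 456.  22.] [451. 460.   0.]
scene [394 269] [677. 451.  22.] [663. 455.   0.]
scene [322 254] [674. 241.  22.] [660. 241.   0.]
side [260 257] [471. 246.  22.] [479. 219.   0.]
side [235 311] [465. 457.  22.] [473. 436.   0.]
side [165 311] [622. 509.  22.] [635. 491.   0.]
side [165 286] [663. 431.  22.] [677. 410.   0.]
side [193 244] [669. 248.  22.] [683. 222.   0.]
```

View pics/v2.png

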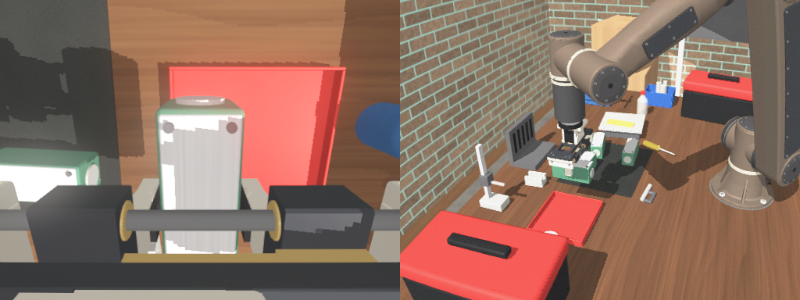

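Request:
{"method": "play_rows", "body": {"motion": [{"x": 0,"y": 0,"z": 1,"rx": 0,"ry": 0,"rz": 0},{"x": 0,"y": 0,"z": 1,"rx": 0,"ry": 0,"rz": 0},{"x": 0,"y": 0,"z": 1,"rx": 0,"ry": 0,"rz": 0},{"x": 0,"y": 0,"z": 1,"rx": 0,"ry": 0,"rz": 0},{"x": 0,"y": 0,"z": 0.6,"rx": 0,"ry": 0,"rz": 0},{"x": 0,"y": 0,"z": 0.3,"rx": 0,"ry": 0,"rz": 0},{"x": 0,"y": 0,"z": 0.09,"rx": 0,"ry": 0,"rz": 0},{"x": 0,"y": 0,"z": 0,"rx": 0,"ry": 0,"rz": 0}]}}

```text
clock: 28.4
tool_pos: [0.5644, 0.2811, 0.0323]
orientation: [180.0, 0.1, 179.8]
force: [-0.0, -0.2, -5.4]
opening: 0.0501
gripper_force: 30.0
```

Request:
{"method": "play_rows", "body": {"motion": [{"x": 0,"y": 0,"z": 0,"rx": 0,"ry": 0,"rz": 0},{"x": 0,"y": 0,"z": 0,"rx": 0,"ry": 0,"rz": 0},{"x": 0,"y": 0,"z": 0,"rx": 0,"ry": 0,"rz": 0},{"x": 0,"y": 0,"z": -0.6,"rx": 0,"ry": 0,"rz": 0},{"x": 0,"y": 0,"z": -1,"rx": 0,"ry": 0,"rz": 0},{"x": 0,"y": 0,"z": -1,"rx": 0,"ry": 0,"rz": 0},{"x": 0,"y": 0,"z": -1,"rx": 0,"ry": 0,"rz": 0},{"x": 0,"y": 0,"z": -1,"rx": 0,"ry": 0,"rz": -0.4},{"x": 0,"y": 0,"z": -1,"rx": 0,"ry": 0,"rz": -1},{"x": 0,"y": 0,"z": -1,"rx": 0,"ry": 0,"rz": -1},{"x": 0,"y": 0,"z": -1,"rx": 0,"ry": 0,"rz": -1},{"x": 0,"y": 0,"z": 0,"rx": 0,"ry": 0,"rz": -1},{"x": 0,"y": 0,"z": 0,"rx": 0,"ry": 0,"rz": -1},{"x": 0,"y": 0,"z": 0,"rx": 0,"ry": 0,"rz": -1},{"x": 0,"y": 0,"z": 0,"rx": 0,"ry": 0,"rz": -1},{"x": 0,"y": 0,"z": 0,"rx": 0,"ry": 0,"rz": -1},{"x": 0,"y": 0,"z": 0,"rx": 0,"ry": 0,"rz": -1},{"x": 0,"y": 0,"z": 0,"rx": 0,"ry": 0,"rz": -1},{"x": 0,"y": 0,"z": 0,"rx": 0,"ry": 0,"rz": -1},{"x": 0,"y": 0,"z": 0,"rx": 0,"ry": 0,"rz": -1}], "fingers": 0.36}}

```text
clock: 30.9
tool_pos: [0.564, 0.2807, 0.2229]
orientation: [-180.0, 0.1, -130.5]
force: [-1.2, -0.5, -0.1]
opening: 0.0593
gripper_force: 0.0
```

Request:
{"method": "play_rows", "body": {"motion": [{"x": 0,"y": 0,"z": 0,"rx": 0,"ry": 0,"rz": -1},{"x": 0,"y": 0,"z": 0,"rx": 0,"ry": 0,"rz": -1},{"x": 0,"y": 0,"z": 0,"rx": 0,"ry": 0,"rz": -1},{"x": 0,"y": 0,"z": 0,"rx": 0,"ry": 0,"rz": -1},{"x": 0,"y": 0,"z": 0,"rx": 0,"ry": 0,"rz": -1},{"x": 0,"y": 0,"z": 0,"rx": 0,"ry": 0,"rz": -1},{"x": 0,"y": 0,"z": 0,"rx": 0,"ry": 0,"rz": -1},{"x": 0,"y": 0,"z": 0,"rx": 0,"ry": 0,"rz": -1},{"x": 0,"y": 0,"z": 0,"rx": 0,"ry": 0,"rz": -1},{"x": 0.8,"y": 0.4,"z": 0,"rx": 0,"ry": 0,"rz": -1},{"x": 1,"y": 0.48,"z": 0,"rx": 0,"ry": 0,"rz": 0},{"x": 1,"y": 0.48,"z": 0,"rx": 0,"ry": 0,"rz": 0},{"x": 1,"y": 0.48,"z": 0,"rx": 0,"ry": 0,"rz": 0},{"x": 1,"y": 0.48,"z": 0,"rx": 0,"ry": 0,"rz": 0},{"x": 1,"y": 0.48,"z": 0,"rx": 0,"ry": 0,"rz": 0},{"x": 1,"y": 0.48,"z": 0,"rx": 0,"ry": 0,"rz": 0},{"x": 1,"y": 0.48,"z": 0,"rx": 0,"ry": 0,"rz": 0},{"x": 1,"y": 0.48,"z": 0,"rx": 0,"ry": 0,"rz": 0},{"x": 1,"y": 0.48,"z": 0,"rx": 0,"ry": 0,"rz": 0},{"x": 0,"y": 0,"z": 0,"rx": 0,"ry": 0,"rz": 0}], "fingers": 1}}

```text
clock: 33.4
tool_pos: [0.441, 0.0359, 0.2218]
orientation: [-180.0, 0.0, -90.7]
force: [-0.4, 0.0, -0.4]
opening: 0.0876
gripper_force: 0.0
```

```bash
python3 look.py 3 wrist side scene
```

```text
33.4 [441.   35.9 221.8] [-180.     0.   -90.7]
wrist [ 70. 176.] px [ 41 123] [ 99 232] [642.2  39.7 122.4  45.   87.6]
wrist [233.  63.] px [206   0] [262 121] [459.8 -76.5 110.7  45.3  93.6]
wrist [84. 51.] px [42  0] [125 110] [603.9 -87.4 101.6  44.9 102.2]
side [222. 246.] px [198 237] [246 255] [563.5 283.8 124.6  46.8 179.8]
side [228. 197.] px [214 186] [241 207] [640.9  42.4 126.3  47.7  87.4]
side [294. 187.] px [285 176] [303 196] [459.  -83.6 129.7  46.5  94.1]
scene [236. 172.] px [212 165] [254 183] [461.9 -77.4 138.2  61.3  87. ]
```

Request:
{"method": "play_rows", "body": {"motion": [{"x": 0.97,"y": -0.17,"z": 0.5,"rx": 0,"ry": 0,"rz": 0},{"x": 0.97,"y": -0.17,"z": 0.5,"rx": 0,"ry": 0,"rz": 0},{"x": 0.97,"y": -0.17,"z": 0.5,"rx": 0,"ry": 0,"rz": 0},{"x": 0.97,"y": -0.17,"z": 0.5,"rx": 0,"ry": 0,"rz": 0},{"x": 0.95,"y": -0.18,"z": 0.5,"rx": 0,"ry": 0,"rz": 0},{"x": 0,"y": 0,"z": 0.6,"rx": 0,"ry": 0,"rz": -0.5},{"x": 0,"y": 0,"z": 0.6,"rx": 0,"ry": 0,"rz": -0.57},{"x": 0,"y": 0,"z": 1,"rx": 0,"ry": 0,"rz": 0},{"x": 0,"y": 0,"z": 1,"rx": 0,"ry": 0,"rz": 0},{"x": 0,"y": 0,"z": 1,"rx": 0,"ry": 0,"rz": 0},{"x": 0,"y": 0,"z": 0.95,"rx": 0,"ry": 0,"rz": 0},{"x": 0,"y": 0,"z": 0,"rx": 0,"ry": 0,"rz": 0}]}}

```text
clock: 35.05
tool_pos: [0.461, -0.0828, 0.0287]
orientation: [179.8, -0.0, -86.2]
force: [-0.5, -0.5, 0.1]
opening: 0.0878
gripper_force: 0.0
```

Request:
{"method": "play_rows", "body": {"motion": [{"x": 0,"y": 0,"z": 0,"rx": 0,"ry": 0,"rz": 0},{"x": 0,"y": 0,"z": 0,"rx": 0,"ry": 0,"rz": 0},{"x": 0,"y": 0,"z": 0,"rx": 0,"ry": 0,"rz": 0},{"x": 0,"y": 0,"z": 0,"rx": 0,"ry": 0,"rz": 0},{"x": 0,"y": 0,"z": 0,"rx": 0,"ry": 0,"rz": 0},{"x": 0,"y": 0,"z": -0.5,"rx": 0,"ry": 0,"rz": 0},{"x": 0,"y": 0,"z": -1,"rx": 0,"ry": 0,"rz": 0},{"x": 0,"y": 0,"z": -1,"rx": 0,"ry": 0,"rz": 0},{"x": 0,"y": 0,"z": -1,"rx": 0,"ry": 0,"rz": 0},{"x": 0,"y": 0,"z": -0.5,"rx": 0,"ry": 1,"rz": 0},{"x": 0,"y": 0,"z": 0,"rx": 0,"ry": 1,"rz": 0},{"x": 0,"y": 0,"z": 0,"rx": 0,"ry": 1,"rz": 0},{"x": 0,"y": 0,"z": 0,"rx": 0,"ry": 0,"rz": 0},{"x": 0,"y": 0,"z": 0,"rx": 0,"ry": 0,"rz": 0},{"x": 0,"y": 0,"z": 0,"rx": 0,"ry": 0,"rz": 0},{"x": 0,"y": 0,"z": 0,"rx": 0,"ry": -1,"rz": 0},{"x": 0,"y": 0,"z": 0,"rx": 0,"ry": -1,"rz": 0},{"x": 0,"y": 0,"z": 0,"rx": 0,"ry": -1,"rz": 0},{"x": 0,"y": 0,"z": 0,"rx": 0,"ry": 0,"rz": 0},{"x": 0,"y": 0,"z": 0,"rx": 0,"ry": 0,"rz": 0}], "fingers": -1}}

```text
clock: 37.55
tool_pos: [0.4622, -0.0837, 0.1303]
orientation: [180.0, -0.1, -86.4]
force: [0.8, 0.1, -2.1]
opening: 0.0499
gripper_force: 30.0
```

```bash
python3 avg.py 8
```

```text
Mx [ 0.02  0.01  0.01  0.02 -0.02  0.03  0.02 -0.02] t5 [0.027 0.025 0.022 0.02  0.019 0.019 0.019 0.02 ]
37.95 [462.2 -82.9 130.3] [ 1.7999e+02 -1.0000e-02 -8.6280e+01] F [-0.27 -0.1  -1.72] M [ 0.008  0.024 -0.001] sd [0.019 0.026 0.024] tau [-1.5200e-01 -3.4139e+01  2.5069e+01  6.1030e+00  2.1000e-02 -1.1000e-02] [0.133 0.011 0.082 0.008 0.003 0.006]
```

Request:
{"method": "play_rows", "body": {"motion": [{"x": 0,"y": 0,"z": 0,"rx": 0,"ry": -1,"rz": 0},{"x": 0,"y": 0,"z": 0,"rx": 0,"ry": -1,"rz": 0},{"x": 0,"y": 0,"z": 0,"rx": 0,"ry": -1,"rz": 0},{"x": 0,"y": 0,"z": 0,"rx": 0,"ry": 0,"rz": 0},{"x": 0,"y": 0,"z": 0,"rx": 0,"ry": 0,"rz": 0},{"x": 0,"y": 0,"z": 0,"rx": 0,"ry": 0,"rz": 0},{"x": 0,"y": 0,"z": 0,"rx": 0,"ry": 0,"rz": 0},{"x": 0,"y": 0,"z": 0,"rx": 0,"ry": 1,"rz": 0},{"x": 0,"y": 0,"z": 0,"rx": 0,"ry": 1,"rz": 0},{"x": 0,"y": 0,"z": 0,"rx": 0,"ry": 1,"rz": 0},{"x": 0,"y": 0,"z": 0,"rx": 0,"ry": 0,"rz": 0},{"x": 0,"y": 0,"z": 0,"rx": 0,"ry": 0,"rz": 0}]}}

```text
clock: 39.45
tool_pos: [0.4623, -0.0828, 0.1304]
orientation: [-180.0, 0.1, -86.3]
force: [1.3, -0.8, -2.3]
opening: 0.0501
gripper_force: 30.0
```

```bash
python3 avg.py 8
```

```text
Mx [ 0.01 -0.   -0.03  0.01 -0.03 -0.03 -0.02  0.04] t5 [0.014 0.013 0.016 0.018 0.02  0.02  0.02  0.02 ]
39.85 [462.3 -83.5 130.3] [ 1.7999e+02  1.0000e-02 -8.6360e+01] F [-0.12  0.15 -1.48] M [-0.008  0.003 -0.001] sd [0.023 0.025 0.034] tau [ 1.5000e-01 -3.4272e+01  2.5027e+01  6.0730e+00  1.8000e-02  1.3000e-02] [0.145 0.056 0.069 0.008 0.003 0.006]
```

Request:
{"method": "play_rows", "body": {"motion": [{"x": 0,"y": 0,"z": 0.9,"rx": 0,"ry": 0,"rz": 0},{"x": 0,"y": 0,"z": 1,"rx": 0,"ry": 0,"rz": 0},{"x": 0,"y": 0,"z": 1,"rx": 0,"ry": 0,"rz": 0},{"x": 0,"y": 0,"z": 0.75,"rx": 0,"ry": 0,"rz": 0},{"x": 0,"y": 0,"z": 0.3,"rx": 0,"ry": 0,"rz": 0},{"x": 0,"y": 0,"z": 0.03,"rx": 0,"ry": 0,"rz": 0},{"x": 0,"y": 0,"z": 0,"rx": 0,"ry": 0,"rz": 0}]}}

```text
clock: 40.72
tool_pos: [0.4627, -0.0831, 0.0312]
orientation: [-179.9, 0.0, -86.3]
force: [-0.4, 0.2, -0.8]
opening: 0.0499
gripper_force: 30.0
```

Request:
{"method": "play_rows", "body": {"motion": [{"x": 0,"y": 0,"z": 0,"rx": 0,"ry": 0,"rz": 0},{"x": 0,"y": 0,"z": 0,"rx": 0,"ry": 0,"rz": 0},{"x": 0,"y": 0,"z": 0,"rx": 0,"ry": 0,"rz": 0},{"x": 0,"y": 0,"z": -0.5,"rx": 0,"ry": 0,"rz": 0},{"x": 0,"y": 0,"z": -1,"rx": 0,"ry": 0,"rz": 0},{"x": 0,"y": 0,"z": -1,"rx": 0,"ry": 0,"rz": 0},{"x": 0,"y": 0,"z": -1,"rx": 0,"ry": 0,"rz": 0},{"x": 0.16,"y": -0.95,"z": -0.5,"rx": 0,"ry": 0,"rz": 0},{"x": 0.16,"y": -0.95,"z": 0,"rx": 0,"ry": 0,"rz": 0},{"x": 0.16,"y": -0.95,"z": 0,"rx": 0,"ry": 0,"rz": 0},{"x": 0.16,"y": -0.95,"z": 0,"rx": 0,"ry": 0,"rz": 0},{"x": 0.16,"y": -0.95,"z": 0,"rx": 0,"ry": 0,"rz": 0},{"x": 0.17,"y": -0.98,"z": 0,"rx": 0,"ry": 0,"rz": 0},{"x": 0,"y": 0,"z": 0,"rx": 0,"ry": 0,"rz": -0.7},{"x": 0,"y": 0,"z": 0,"rx": 0,"ry": 0,"rz": -0.7},{"x": 0,"y": 0,"z": 0,"rx": 0,"ry": 0,"rz": -0.7},{"x": 0,"y": 0,"z": 0,"rx": 0,"ry": 0,"rz": 0}], "fingers": 1}}

```text
clock: 42.85
tool_pos: [0.6068, -0.0982, 0.1316]
orientation: [-180.0, -0.0, -77.9]
force: [-0.5, 0.8, -0.3]
opening: 0.0874
gripper_force: 0.0
```

```bash
python3 look.py 4 wrist side scene
```

```text
42.85 [606.8 -98.2 131.6] [-180.    -0.   -77.9]
wrist [429. 214.] px [391 176] [471 262] [ 466.5 -110.8   75.6   45.3   93.4]
wrist [258. 201.] px [227 125] [286 267] [ 607.5 -100.5  118.7   45.   102.1]
side [222. 246.] px [198 237] [246 255] [563.7 283.8 124.2  46.8 179.8]
side [228. 197.] px [214 186] [241 207] [640.9  42.9 127.2  47.7  87.4]
side [294. 186.] px [283 176] [304 196] [461.8 -83.3 129.7  47.4  93.4]
side [253. 179.] px [244 169] [261 187] [604.6 -94.  126.7  47.4 103. ]
```

B is right under the gripper. Descend, grip, test.

Request:
{"method": "play_rows", "body": {"motion": [{"x": 0,"y": 0,"z": 0.9,"rx": 0,"ry": 0,"rz": 0},{"x": 0,"y": 0,"z": 1,"rx": 0,"ry": 0,"rz": 0},{"x": 0,"y": 0,"z": 1,"rx": 0,"ry": 0,"rz": 0},{"x": 0,"y": 0,"z": 0.8,"rx": 0,"ry": 0,"rz": 0},{"x": 0,"y": 0,"z": 0.34,"rx": 0,"ry": 0,"rz": 0},{"x": 0,"y": 0,"z": 0,"rx": 0,"ry": 0,"rz": 0}]}}

```text
clock: 43.75
tool_pos: [0.6066, -0.0982, 0.0296]
orientation: [180.0, -0.0, -77.9]
force: [-0.4, 0.6, 0.0]
opening: 0.0879
gripper_force: 0.0
```

Request:
{"method": "play_rows", "body": {"motion": [{"x": 0,"y": 0,"z": 0,"rx": 0,"ry": 0,"rz": 0},{"x": 0,"y": 0,"z": 0,"rx": 0,"ry": 0,"rz": 0},{"x": 0,"y": 0,"z": 0,"rx": 0,"ry": 0,"rz": 0},{"x": 0,"y": 0,"z": 0,"rx": 0,"ry": 0,"rz": 0},{"x": 0,"y": 0,"z": 0,"rx": 0,"ry": 0,"rz": 0},{"x": 0,"y": 0,"z": -0.5,"rx": 0,"ry": 0,"rz": 0},{"x": 0,"y": 0,"z": -1,"rx": 0,"ry": 0,"rz": 0},{"x": 0,"y": 0,"z": -1,"rx": 0,"ry": 0,"rz": 0},{"x": 0,"y": 0,"z": -1,"rx": 0,"ry": 0,"rz": 0},{"x": 0,"y": 0,"z": -0.5,"rx": 0,"ry": 1,"rz": 0},{"x": 0,"y": 0,"z": 0,"rx": 0,"ry": 1,"rz": 0},{"x": 0,"y": 0,"z": 0,"rx": 0,"ry": 1,"rz": 0},{"x": 0,"y": 0,"z": 0,"rx": 0,"ry": 0,"rz": 0},{"x": 0,"y": 0,"z": 0,"rx": 0,"ry": 0,"rz": 0},{"x": 0,"y": 0,"z": 0,"rx": 0,"ry": 0,"rz": 0},{"x": 0,"y": 0,"z": 0,"rx": 0,"ry": -1,"rz": 0},{"x": 0,"y": 0,"z": 0,"rx": 0,"ry": -1,"rz": 0},{"x": 0,"y": 0,"z": 0,"rx": 0,"ry": -1,"rz": 0},{"x": 0,"y": 0,"z": 0,"rx": 0,"ry": 0,"rz": 0},{"x": 0,"y": 0,"z": 0,"rx": 0,"ry": 0,"rz": 0}], "fingers": -1}}

```text
clock: 46.25
tool_pos: [0.6066, -0.0987, 0.1296]
orientation: [180.0, -0.1, -78.0]
force: [-1.6, -0.0, -6.7]
opening: 0.0497
gripper_force: 30.0
```

```bash
python3 avg.py 8
```

```text
Mx [-0.01 -0.02 -0.08 -0.06 -0.09 -0.06 -0.14 -0.07] t5 [0.063 0.052 0.043 0.038 0.036 0.035 0.035 0.036]
46.65 [606.7 -97.9 129.8] [ 1.7999e+02 -1.0000e-02 -7.7880e+01] F [-0.09 -0.04 -6.66] M [-0.064  0.012  0.021] sd [0.038 0.04  0.02 ] tau [-1.9700e-01 -5.7067e+01  2.8544e+01  7.2080e+00  4.2000e-02 -9.0000e-03] [0.165 0.022 0.117 0.016 0.009 0.005]
```

Request:
{"method": "play_rows", "body": {"motion": [{"x": 0,"y": 0,"z": 0,"rx": 0,"ry": -1,"rz": 0},{"x": 0,"y": 0,"z": 0,"rx": 0,"ry": -1,"rz": 0},{"x": 0,"y": 0,"z": 0,"rx": 0,"ry": -1,"rz": 0},{"x": 0,"y": 0,"z": 0,"rx": 0,"ry": 0,"rz": 0},{"x": 0,"y": 0,"z": 0,"rx": 0,"ry": 0,"rz": 0},{"x": 0,"y": 0,"z": 0,"rx": 0,"ry": 0,"rz": 0},{"x": 0,"y": 0,"z": 0,"rx": 0,"ry": 0,"rz": 0},{"x": 0,"y": 0,"z": 0,"rx": 0,"ry": 1,"rz": 0},{"x": 0,"y": 0,"z": 0,"rx": 0,"ry": 1,"rz": 0},{"x": 0,"y": 0,"z": 0,"rx": 0,"ry": 1,"rz": 0},{"x": 0,"y": 0,"z": 0,"rx": 0,"ry": 0,"rz": 0},{"x": 0,"y": 0,"z": 0,"rx": 0,"ry": 0,"rz": 0}]}}

```text
clock: 48.15
tool_pos: [0.6068, -0.0977, 0.13]
orientation: [-180.0, 0.1, -77.9]
force: [-0.5, 0.6, -7.0]
opening: 0.0495
gripper_force: 30.0
```

```bash
python3 avg.py 8
```

```text
Mx [ 0.05 -0.02  0.02 -0.02  0.03  0.05  0.08  0.06] t5 [0.028 0.026 0.032 0.038 0.042 0.043 0.043 0.043]
48.55 [606.8 -98.5 129.7] [ 1.800e+02  1.000e-02 -7.795e+01] F [ 0.08  0.12 -6.71] M [ 0.03   0.04  -0.021] sd [0.035 0.032 0.021] tau [ 1.910e-01 -5.727e+01  2.850e+01  7.284e+00  3.700e-02  1.000e-02] [0.174 0.06  0.085 0.015 0.007 0.004]
```

Request:
{"method": "play_rows", "body": {"motion": [{"x": -0.5,"y": -0.1,"z": -0.5,"rx": 0,"ry": 0,"rz": 0},{"x": -0.95,"y": -0.16,"z": -0.5,"rx": 0,"ry": 0,"rz": 0},{"x": -1,"y": -0.16,"z": 0,"rx": 0,"ry": 0,"rz": 0},{"x": -1,"y": -0.16,"z": 0,"rx": 0,"ry": 0,"rz": 0},{"x": -1,"y": -0.16,"z": 0,"rx": 0,"ry": 0,"rz": 0},{"x": -1,"y": -0.16,"z": 0,"rx": 0,"ry": 0,"rz": 0},{"x": -1,"y": -0.16,"z": 0,"rx": 0,"ry": 0,"rz": 0},{"x": -1,"y": -0.16,"z": 0,"rx": 0,"ry": 0,"rz": 0},{"x": -1,"y": -0.16,"z": 0,"rx": 0,"ry": 0,"rz": 0},{"x": -1,"y": -0.16,"z": 0,"rx": 0,"ry": 0,"rz": 0},{"x": -1,"y": -0.16,"z": 0,"rx": 0,"ry": 0,"rz": 0},{"x": -1,"y": -0.16,"z": 0,"rx": 0,"ry": 0,"rz": 0},{"x": -1,"y": -0.16,"z": 0,"rx": 0,"ry": 0,"rz": 0},{"x": -1,"y": -0.16,"z": 0,"rx": 0,"ry": 0,"rz": 0},{"x": -1,"y": -0.16,"z": 0,"rx": 0,"ry": 0,"rz": 0},{"x": -1,"y": -0.16,"z": 0,"rx": 0,"ry": 0,"rz": 0},{"x": -1,"y": -0.16,"z": 0,"rx": 0,"ry": 0,"rz": 0},{"x": -1,"y": -0.16,"z": 0,"rx": 0,"ry": 0,"rz": 0},{"x": -0.8,"y": -0.18,"z": 0,"rx": 0,"ry": 0,"rz": 0}]}}

```text
clock: 50.92
tool_pos: [0.5845, 0.3654, 0.1547]
orientation: [180.0, -0.0, -77.9]
force: [0.6, -0.1, -6.8]
opening: 0.0497
gripper_force: 30.0
```

Request:
{"method": "play_rows", "body": {"motion": [{"x": 0,"y": 0,"z": 0,"rx": 0,"ry": 0,"rz": 1},{"x": 0,"y": 0,"z": 0,"rx": 0,"ry": 0,"rz": 1},{"x": 0,"y": 0,"z": 0,"rx": 0,"ry": 0,"rz": 1},{"x": 0,"y": 0,"z": 0,"rx": 0,"ry": 0,"rz": 1},{"x": 0,"y": 0,"z": 0,"rx": 0,"ry": 0,"rz": 1},{"x": 0,"y": 0,"z": 0,"rx": 0,"ry": 0,"rz": 1},{"x": 0,"y": 0,"z": 0,"rx": 0,"ry": 0,"rz": 1},{"x": 0,"y": 0,"z": 0,"rx": 0,"ry": 0,"rz": 1},{"x": 0,"y": 0,"z": 0,"rx": 0,"ry": 0,"rz": 1},{"x": 0,"y": 0,"z": 0,"rx": 0,"ry": 0,"rz": 1},{"x": 0,"y": 0,"z": 0,"rx": 0,"ry": 0,"rz": 1},{"x": 0,"y": 0,"z": 0,"rx": 0,"ry": 0,"rz": 1},{"x": 0,"y": 0,"z": 0,"rx": 0,"ry": 0,"rz": 1},{"x": 0,"y": 0,"z": 0,"rx": 0,"ry": 0,"rz": 1},{"x": 0,"y": 0,"z": 0,"rx": 0,"ry": 0,"rz": 1},{"x": 0,"y": 0,"z": 0,"rx": 0,"ry": 0,"rz": 1},{"x": 0,"y": 0,"z": 0,"rx": 0,"ry": 0,"rz": 1},{"x": 0,"y": 0,"z": 0,"rx": 0,"ry": 0,"rz": 1},{"x": 0,"y": 0,"z": 0,"rx": 0,"ry": 0,"rz": 1},{"x": 0,"y": 0,"z": 0,"rx": 0,"ry": 0,"rz": 1}]}}

```text
clock: 53.42
tool_pos: [0.5848, 0.3641, 0.1547]
orientation: [-180.0, -0.0, -158.1]
force: [0.1, 1.1, -5.9]
opening: 0.05
gripper_force: 30.0
```

Request:
{"method": "play_rows", "body": {"motion": [{"x": 0,"y": 0,"z": 0,"rx": 0,"ry": 0,"rz": 1},{"x": 0,"y": 0,"z": 0,"rx": 0,"ry": 0,"rz": 1},{"x": 0,"y": 0,"z": 0,"rx": 0,"ry": 0,"rz": 1},{"x": 0,"y": 0,"z": 0,"rx": 0,"ry": 0,"rz": 1},{"x": 0,"y": 0,"z": 0,"rx": 0,"ry": 0,"rz": 1},{"x": 0,"y": 0,"z": 0,"rx": 0,"ry": 0,"rz": 0.5},{"x": 0,"y": 0,"z": 0,"rx": 0,"ry": 0,"rz": 0},{"x": 0,"y": 0,"z": 0,"rx": 0,"ry": 0,"rz": 0}]}}

```text
clock: 54.42
tool_pos: [0.5847, 0.3637, 0.1548]
orientation: [-180.0, -0.0, -179.9]
force: [-0.9, 0.0, -5.6]
opening: 0.0496
gripper_force: 30.0
```

```bash
python3 look.py 5 side scene
```

```text
54.42 [584.7 363.7 154.8] [-180.    -0.  -179.9]
side [228. 195.] px [216 185] [242 208] [653.5  42.6 128.6  72.9  87.4]
side [294. 186.] px [284 176] [304 195] [462.  -86.4 123.7  47.4  93.7]
scene [260. 225.] px [236 214] [281 238] [644.9  46.4 137.8  54.7  84.4]
scene [343. 220.] px [333 203] [352 236] [566.  282.  124.   43.4 179.3]
scene [232. 172.] px [212 164] [252 178] [464.8 -87.3 123.2  51.4  93. ]
```

Request:
{"method": "play_rows", "body": {"motion": [{"x": 0,"y": 0,"z": 0.8,"rx": 0,"ry": 0,"rz": 0},{"x": 0,"y": 0,"z": 1,"rx": 0,"ry": 0,"rz": 0},{"x": 0,"y": 0,"z": 1,"rx": 0,"ry": 0,"rz": 0},{"x": 0,"y": 0,"z": 1,"rx": 0,"ry": 0,"rz": 0},{"x": 0,"y": 0,"z": 0.7,"rx": 0,"ry": 0,"rz": 0},{"x": 0,"y": 0,"z": 0.3,"rx": 0,"ry": 0,"rz": 0},{"x": 0,"y": 0,"z": 0.15,"rx": 0,"ry": 0,"rz": 0},{"x": 0,"y": 0,"z": 0,"rx": 0,"ry": 0,"rz": 0}]}}

```text
clock: 55.52
tool_pos: [0.585, 0.3639, 0.0316]
orientation: [180.0, 0.0, -179.9]
force: [0.3, 0.4, -6.5]
opening: 0.0499
gripper_force: 30.0
```

Request:
{"method": "play_rows", "body": {"motion": [{"x": 0,"y": 0,"z": 0,"rx": 0,"ry": 0,"rz": 0},{"x": 0,"y": 0,"z": 0,"rx": 0,"ry": 0,"rz": 0},{"x": 0,"y": 0,"z": 0,"rx": 0,"ry": 0,"rz": 0},{"x": 0,"y": 0,"z": -0.6,"rx": 0,"ry": 0,"rz": 0},{"x": 0,"y": 0,"z": -1,"rx": 0,"ry": 0,"rz": 0},{"x": 0,"y": 0,"z": -1,"rx": 0,"ry": 0,"rz": 0},{"x": 0,"y": 0,"z": -1,"rx": 0,"ry": 0,"rz": 0},{"x": 0,"y": -1,"z": -1,"rx": 0,"ry": 0,"rz": 0},{"x": 0,"y": -1,"z": -1,"rx": 0,"ry": 0,"rz": 0},{"x": 0,"y": -1,"z": -1,"rx": 0,"ry": 0,"rz": 0},{"x": 0,"y": -1,"z": -1,"rx": 0,"ry": 0,"rz": 0},{"x": 0,"y": -1,"z": 0,"rx": 0,"ry": 0,"rz": 0},{"x": 0,"y": -1,"z": 0,"rx": 0,"ry": 0,"rz": 0},{"x": 0,"y": -1,"z": 0,"rx": 0,"ry": 0,"rz": 0},{"x": 0,"y": -1,"z": 0,"rx": 0,"ry": 0,"rz": 0},{"x": 0,"y": -1,"z": 0,"rx": 0,"ry": 0,"rz": 0},{"x": 0,"y": -1,"z": 0,"rx": 0,"ry": 0,"rz": 0},{"x": 0,"y": -1,"z": 0,"rx": 0,"ry": 0,"rz": 0},{"x": 0,"y": -1,"z": 0,"rx": 0,"ry": 0,"rz": 0},{"x": 0,"y": 0,"z": 0,"rx": 0,"ry": 0,"rz": 0}], "fingers": 0.27}}

```text
clock: 58.02
tool_pos: [0.5849, 0.0615, 0.2209]
orientation: [-180.0, -0.0, 180.0]
force: [0.0, 0.5, -0.6]
opening: 0.0556
gripper_force: 0.0
```

```bash
python3 look.py 6 side scene; python3 - <<'E'
import cv2,numpy as np
a=cv2.imread('pics/scene6.png')[150:290,120:420];cv2.imwrite('pics/v6.png',cv2.resize(a,None,fx=2.6,fy=2.6))
E
```

```text
58.02 [584.9  61.5 220.9] [-180.   -0.  180.]
side [203. 264.] px [177 254] [228 274] [584.1 366.  124.5  49.4   0. ]
side [222. 246.] px [198 237] [246 255] [563.7 283.8 124.2  46.8 179.8]
side [228. 197.] px [214 186] [241 207] [640.9  42.4 126.3  47.7  87.4]
side [294. 186.] px [284 176] [304 196] [460.7 -83.5 129.6  45.6  93.8]
scene [260. 225.] px [236 214] [281 238] [644.9  46.4 137.8  54.7  84.4]
scene [369. 235.] px [360 212] [379 256] [6.014e+02 3.644e+02 1.576e+02 4.810e+01 3.000e-01]
```

View pics/v6.png

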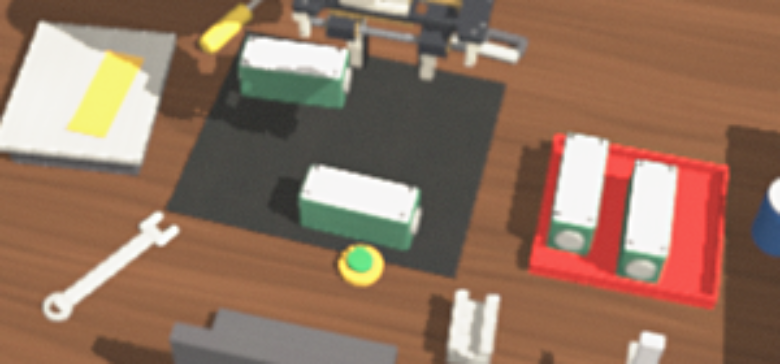

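Scene crop: both rejects lie in the tray, (580,190) and (648,220); two sound housings are on the mat, the button is at (360,262) and the tag on the plate at (105,95). Now to the tag.

Request:
{"method": "play_rows", "body": {"motion": [{"x": -0.15,"y": -0.95,"z": 0,"rx": 0,"ry": 0,"rz": 0},{"x": -0.15,"y": -0.95,"z": 0,"rx": 0,"ry": 0,"rz": 0},{"x": -0.15,"y": -0.95,"z": 0,"rx": 0,"ry": 0,"rz": 0},{"x": -0.15,"y": -0.95,"z": 0,"rx": 0,"ry": 0,"rz": 0},{"x": -0.15,"y": -0.95,"z": 0,"rx": 0,"ry": 0,"rz": 0},{"x": -0.15,"y": -0.95,"z": 0,"rx": 0,"ry": 0,"rz": 0},{"x": -0.15,"y": -0.95,"z": 0,"rx": 0,"ry": 0,"rz": 0},{"x": -0.15,"y": -0.95,"z": 0,"rx": 0,"ry": 0,"rz": 0},{"x": -0.15,"y": -0.95,"z": 0,"rx": 0,"ry": 0,"rz": 0},{"x": -0.15,"y": -0.95,"z": 0,"rx": 0,"ry": 0,"rz": 0},{"x": -0.15,"y": -0.95,"z": 0,"rx": 0,"ry": 0,"rz": 0},{"x": -0.15,"y": -0.95,"z": 0,"rx": 0,"ry": 0,"rz": 0},{"x": -0.15,"y": -0.95,"z": 0,"rx": 0,"ry": 0,"rz": 0},{"x": -0.15,"y": -0.95,"z": 0,"rx": 0,"ry": 0,"rz": 0},{"x": -0.1,"y": -0.95,"z": 0,"rx": 0,"ry": 0,"rz": 0},{"x": 0,"y": 0,"z": 0,"rx": 0,"ry": 0,"rz": 0},{"x": 0,"y": 0,"z": 0,"rx": 0,"ry": 0,"rz": 0}], "fingers": -1}}

```text
clock: 60.25
tool_pos: [0.6404, -0.2929, 0.2209]
orientation: [180.0, -0.0, -180.0]
force: [0.4, -0.5, 0.9]
opening: 0.0001
gripper_force: 0.0
```

```bash
cat > tag.py <<'E'
from h import *
import sys
t=sys.argv[1]; o=ctrl.get_obs(); print(round(o['clock'],2),(o['tool_pos']*1000).round(1),o['orientation'].round(1),'F',o['force'].round(1),'op',o['opening'].round(4))
C={}
for n in sys.argv[2:]:
    c=cal(n); im=cams.snapshot(n); cv2.imwrite(f'pics/{n}{t}.png',im); hsv=cv2.cvtColor(im,cv2.COLOR_BGR2HSV)
    m=cv2.inRange(hsv,(18,100,110),(34,255,255))
    for p in cv2.findContours(m,0,1)[0]:
        if cv2.contourArea(p)>150:
            p=p[:,0,:]; r=rect(c,p,.053); B=cv2.boxPoints(cv2.minAreaRect((onz(c,p,.053)[:,:2]*1000).astype(np.float32)))
            print(n,'tag',p.mean(0).round(),r,B.round().tolist())
E
python3 tag.py 7 wrist side scene
```

```text
Traceback (most recent call last):
  File "tag.py", line 3, in <module>
    t=sys.argv[1]; o=ctrl.get_obs(); print(round(o['clock'],2),(o['tool_pos']*1000).round(1),o['orientation'].round(1),'F',o['force'].round(1),'op',o['opening'].round(4))
                                                                                                                                                    ^^^^^^^^^^^^^^^^^^
AttributeError: 'float' object has no attribute 'round'
```

```bash
sed -i "s/o\['opening'\].round(4)/round(o['opening'],4)/" tag.py; python3 tag.py 7 wrist side scene
```

```text
60.25 [ 640.4 -292.9  220.9] [ 180.   -0. -180.] F [ 0.4 -0.5  0.9] op 0.0001
wrist tag [225. 329.] [ 853.4 -336.9  440.4   26.3   90.1] [[840.0, -117.0], [840.0, -557.0], [867.0, -557.0], [866.0, -117.0]]
wrist tag [506. 210.] [688.2  -3.1  38.7  16.   14.5] [[668.0, -0.0], [672.0, -16.0], [709.0, -6.0], [705.0, 9.0]]
wrist tag [251.  95.] [ 563.3 -298.   129.6   49.1  178.5] [[498.0, -321.0], [627.0, -324.0], [629.0, -275.0], [499.0, -272.0]]
side tag [282. 157.] [ 562.4 -294.9  127.6   47.6  178.5] [[498.0, -317.0], [626.0, -320.0], [627.0, -273.0], [499.0, -269.0]]
scene tag [258. 251.] [727.8  63.5  50.2  48.4  13.7] [[698.0, 81.0], [709.0, 34.0], [758.0, 46.0], [746.0, 93.0]]
scene tag [160. 186.] [ 564.5 -297.   127.4   47.2  178.2] [[500.0, -319.0], [627.0, -323.0], [629.0, -275.0], [502.0, -271.0]]
scene tag [207. 160.] [ 425.6 -186.1   91.9   33.2  159.6] [[377.0, -186.0], [463.0, -218.0], [474.0, -186.0], [388.0, -154.0]]
```

View pics/wrist7.png

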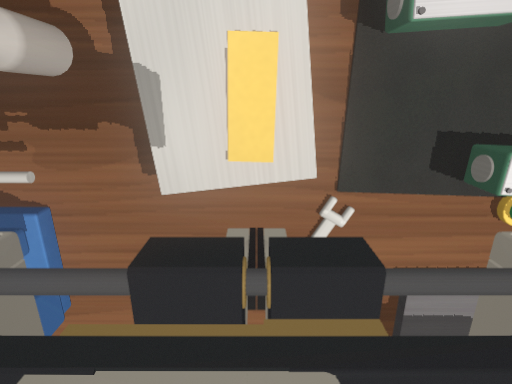

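The wrist picture shows the tag (225–277, 30–162) on the plate, whose +x edge runs (163,195)–(317,178); the −x edge is beyond the top of the picture. Computing that edge.

```bash
python3 - <<'E'
from h import *
c=cal('wrist')
for q in [(163,195),(317,178),(124,3),(305,3)]: print(q,(onz(c,q,.05)[0]*1000).round(1))
for n in ['scene','side']:
    im=cv2.imread(f'pics/{n}7.png'); hsv=cv2.cvtColor(im,cv2.COLOR_BGR2HSV); c=cal(n)
    # plate top + tag mask
    m=cv2.inRange(hsv,(0,0,110),(180,70,255))|cv2.inRange(hsv,(18,100,110),(34,255,255))
    k=np.zeros_like(m); x,y,w,h=(110,150,85,70) if n=='scene' else (245,140,75,36); k[y:y+h,x:x+w]=m[y:y+h,x:x+w]
    p=max(cv2.findContours(k,0,1)[0],key=cv2.contourArea); 
    a=cv2.approxPolyDP(cv2.convexHull(p),3,True)[:,0,:]; print(n,[(q.tolist(),(onz(c,q,.05)[0]*1000).round().tolist()[:2]) for q in a])
E
```

```text
(163, 195) [ 669.4 -400.2   50. ]
(317, 178) [ 648.6 -223.1   50. ]
(124, 3) [ 474.3 -420.2   50. ]
(305, 3) [ 474.  -245.7   50. ]
scene [([187, 163], [449.0, -247.0]), ([173, 215], [662.0, -218.0]), ([117, 206], [672.0, -401.0]), ([133, 158], [470.0, -432.0]), ([146, 152], [434.0, -400.0]), ([172, 150], [405.0, -316.0])]
side [([316, 140], [474.0, -491.0]), ([305, 175], [450.0, -193.0]), ([260, 174], [600.0, -154.0]), ([254, 166], [638.0, -204.0]), ([263, 143], [667.0, -400.0])]
```

Request:
{"method": "play_rows", "body": {"motion": [{"x": 0.55,"y": -0.05,"z": 0.9,"rx": 0,"ry": 0,"rz": 0},{"x": 0.55,"y": -0.05,"z": 0.9,"rx": 0,"ry": 0,"rz": 0},{"x": 0.55,"y": -0.05,"z": 0.9,"rx": 0,"ry": 0,"rz": 0},{"x": 0.55,"y": -0.05,"z": 0.9,"rx": 0,"ry": 0,"rz": 0},{"x": 0,"y": 0,"z": 0.9,"rx": 0,"ry": 0,"rz": 0},{"x": 0,"y": 0,"z": 0.9,"rx": 0,"ry": 0,"rz": 0},{"x": 0,"y": 0,"z": 0.8,"rx": 0,"ry": 0,"rz": 0},{"x": 0,"y": 0,"z": 0.4,"rx": 0,"ry": 0,"rz": 0},{"x": 0,"y": 0,"z": 0,"rx": 0,"ry": 0,"rz": 0},{"x": 0,"y": 0,"z": 0,"rx": 0,"ry": 0,"rz": 0}]}}

```text
clock: 61.65
tool_pos: [0.5862, -0.2977, 0.057]
orientation: [-180.0, 0.1, -179.9]
force: [1.2, -0.9, -0.2]
opening: -0.0
gripper_force: 0.0
```

Request:
{"method": "play_rows", "body": {"motion": [{"x": 0,"y": 0,"z": 0.1,"rx": 0,"ry": 0,"rz": 0},{"x": 0,"y": 0,"z": 0,"rx": 0,"ry": 0,"rz": 0},{"x": 0,"y": 0,"z": 0,"rx": 0,"ry": 0,"rz": 0}]}}

```text
clock: 62.02
tool_pos: [0.5856, -0.2977, 0.0538]
orientation: [-180.0, 0.0, -179.9]
force: [-0.7, -0.2, 0.9]
opening: 0.0002
gripper_force: 0.0
```

Request:
{"method": "play_rows", "body": {"motion": [{"x": 0,"y": 0,"z": 0.06,"rx": 0,"ry": 0,"rz": 0},{"x": 0,"y": 0,"z": 0,"rx": 0,"ry": 0,"rz": 0},{"x": 0,"y": 0,"z": 0,"rx": 0,"ry": 0,"rz": 0}]}}

```text
clock: 62.4
tool_pos: [0.5857, -0.2977, 0.0533]
orientation: [-180.0, 0.0, -179.9]
force: [-2.7, 2.3, 8.7]
opening: 0.0004
gripper_force: 4.2
```

Request:
{"method": "play_rows", "body": {"motion": [{"x": 0,"y": 0,"z": 0.06,"rx": 0,"ry": 0,"rz": 0},{"x": 0,"y": 0,"z": 0,"rx": 0,"ry": 0,"rz": 0},{"x": 0,"y": 0,"z": 0,"rx": 0,"ry": 0,"rz": 0}]}}

```text
clock: 62.78
tool_pos: [0.5858, -0.2977, 0.0532]
orientation: [-180.0, 0.1, -179.9]
force: [-6.3, 4.5, 17.8]
opening: 0.0006
gripper_force: 9.2
```

Request:
{"method": "play_rows", "body": {"motion": [{"x": 0.15,"y": 0,"z": 0,"rx": 0,"ry": 0,"rz": 0},{"x": 0.3,"y": 0,"z": 0,"rx": 0,"ry": 0,"rz": 0},{"x": 0.3,"y": 0,"z": 0,"rx": 0,"ry": 0,"rz": 0},{"x": 0.3,"y": 0,"z": 0,"rx": 0,"ry": 0,"rz": 0},{"x": 0.3,"y": 0,"z": 0,"rx": 0,"ry": 0,"rz": 0},{"x": 0.15,"y": 0,"z": 0,"rx": 0,"ry": 0,"rz": 0},{"x": 0,"y": 0,"z": 0,"rx": 0,"ry": 0,"rz": 0}]}}

```text
clock: 63.65
tool_pos: [0.5516, -0.2986, 0.0533]
orientation: [-179.9, 0.4, -179.8]
force: [2.0, 1.0, 9.6]
opening: 0.0009
gripper_force: 4.9
```

```bash
python3 tag.py 8 side scene
```

```text
63.65 [ 551.6 -298.6   53.3] [-179.9    0.4 -179.8] F [2.  1.  9.6] op 0.0009
side tag [291. 158.] [ 528.2 -298.7  128.4   54.3  179.8] [[464.0, -326.0], [592.0, -326.0], [592.0, -272.0], [464.0, -271.0]]
scene tag [258. 251.] [727.8  63.5  50.2  48.4  13.7] [[698.0, 81.0], [709.0, 34.0], [758.0, 46.0], [746.0, 93.0]]
scene tag [207. 160.] [ 425.6 -186.1   91.9   33.2  159.6] [[377.0, -186.0], [463.0, -218.0], [474.0, -186.0], [388.0, -154.0]]
```

Request:
{"method": "play_rows", "body": {"motion": [{"x": 0.15,"y": 0,"z": 0.04,"rx": 0,"ry": 0,"rz": 0},{"x": 0.3,"y": 0,"z": 0,"rx": 0,"ry": 0,"rz": 0},{"x": 0.3,"y": 0,"z": 0,"rx": 0,"ry": 0,"rz": 0},{"x": 0.3,"y": 0,"z": 0.02,"rx": 0,"ry": 0,"rz": 0},{"x": 0.3,"y": 0,"z": 0,"rx": 0,"ry": 0,"rz": 0},{"x": 0.3,"y": 0,"z": 0,"rx": 0,"ry": 0,"rz": 0},{"x": 0.3,"y": 0,"z": 0,"rx": 0,"ry": 0,"rz": 0},{"x": 0.25,"y": 0,"z": 0,"rx": 0,"ry": 0,"rz": 0},{"x": 0,"y": 0,"z": 0,"rx": 0,"ry": 0,"rz": 0}]}}

```text
clock: 64.88
tool_pos: [0.4992, -0.2994, 0.0532]
orientation: [-179.7, 0.7, -179.8]
force: [6.2, -0.2, 15.2]
opening: 0.0005
gripper_force: 7.8
```

```bash
python3 tag.py 9 side
```

```text
64.88 [ 499.2 -299.4   53.2] [-179.7    0.7 -179.8] F [ 6.2 -0.2 15.2] op 0.0005
side tag [305. 161.] [ 473.7 -297.2  130.1   64.5  178.5] [[408.0, -328.0], [538.0, -331.0], [539.0, -267.0], [409.0, -263.0]]
```

Request:
{"method": "play_rows", "body": {"motion": [{"x": 0,"y": 0,"z": -0.4,"rx": 0,"ry": 0,"rz": 0},{"x": 0,"y": 0,"z": -1,"rx": 0,"ry": 0,"rz": 0},{"x": 0,"y": 0,"z": -1,"rx": 0,"ry": 0,"rz": 0},{"x": 0,"y": 0,"z": -1,"rx": 0,"ry": 0,"rz": 0},{"x": 0,"y": 0,"z": -1,"rx": 0,"ry": 0,"rz": 0},{"x": 0,"y": 0,"z": 0,"rx": 0,"ry": 0,"rz": 0},{"x": 0,"y": 0,"z": 0,"rx": 0,"ry": 0,"rz": 0}]}}

```text
clock: 65.8
tool_pos: [0.4923, -0.2975, 0.1585]
orientation: [180.0, -0.1, -179.9]
force: [-0.3, -0.6, -0.1]
opening: 0.0006
gripper_force: 0.0
```

```bash
python3 tag.py 10 wrist side scene
```

```text
65.8 [ 492.3 -297.5  158.5] [ 1.800e+02 -1.000e-01 -1.799e+02] F [-0.3 -0.6 -0.1] op 0.0006
wrist tag [225. 329.] [ 648.3 -333.   356.    20.    90.1] [[638.0, -155.0], [639.0, -511.0], [659.0, -511.0], [658.0, -155.0]]
wrist tag [254. 167.] [ 475.9 -300.3  129.4   51.   178.4] [[410.0, -324.0], [540.0, -328.0], [541.0, -277.0], [412.0, -273.0]]
wrist tag [359.  74.] [ 394.4 -213.6   72.6   24.2  156.5] [[356.0, -210.0], [423.0, -239.0], [433.0, -217.0], [366.0, -188.0]]
side tag [306. 160.] [ 474.  -298.6  130.1   64.2  176.7] [[407.0, -327.0], [537.0, -334.0], [541.0, -270.0], [411.0, -263.0]]
scene tag [258. 251.] [727.8  63.5  50.2  48.4  13.7] [[698.0, 81.0], [709.0, 34.0], [758.0, 46.0], [746.0, 93.0]]
scene tag [207. 161.] [ 425.6 -186.1   91.9   33.2  159.6] [[377.0, -186.0], [463.0, -218.0], [474.0, -186.0], [388.0, -154.0]]
scene tag [169. 165.] [ 474.9 -300.2  133.4   54.8  177.2] [[407.0, -324.0], [540.0, -331.0], [543.0, -276.0], [410.0, -269.0]]
```

View pics/wrist10.png

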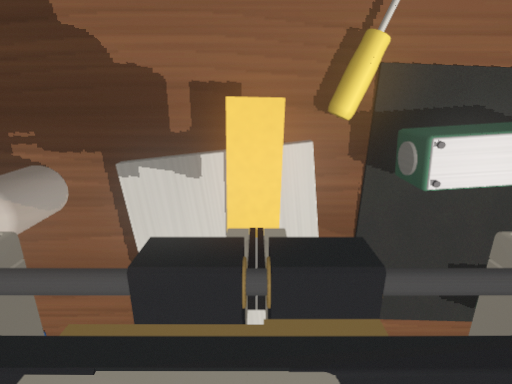

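Wrist picture: tag (227–283, 98–228) overhangs the plate edge (row ≈150) by about 45 mm; the screwdriver handle ends at (342,115), so I straddle with a reduced opening.

Request:
{"method": "play_rows", "body": {"motion": [{"x": 0.9,"y": -0.02,"z": 0,"rx": 0,"ry": 0,"rz": 0},{"x": 0.9,"y": -0.02,"z": 0,"rx": 0,"ry": 0,"rz": 0},{"x": 0.85,"y": -0.01,"z": 0,"rx": 0,"ry": 0,"rz": 0.42},{"x": 0,"y": 0,"z": 0,"rx": 0,"ry": 0,"rz": 0},{"x": 0,"y": 0,"z": 0.9,"rx": 0,"ry": 0,"rz": 0},{"x": 0,"y": 0,"z": 0.9,"rx": 0,"ry": 0,"rz": 0},{"x": 0,"y": 0,"z": 0.9,"rx": 0,"ry": 0,"rz": 0},{"x": 0,"y": 0,"z": 0.7,"rx": 0,"ry": 0,"rz": 0},{"x": 0,"y": 0,"z": 0.5,"rx": 0,"ry": 0,"rz": 0},{"x": 0,"y": 0,"z": 0.5,"rx": 0,"ry": 0,"rz": 0},{"x": 0,"y": 0,"z": 0.42,"rx": 0,"ry": 0,"rz": 0},{"x": 0,"y": 0,"z": 0,"rx": 0,"ry": 0,"rz": 0}], "fingers": 0.5}}

```text
clock: 67.45
tool_pos: [0.4264, -0.299, 0.0378]
orientation: [180.0, -0.1, 178.4]
force: [0.1, 0.2, 0.4]
opening: 0.0657
gripper_force: 0.0
```

Request:
{"method": "play_rows", "body": {"motion": [{"x": 0,"y": 0,"z": 0,"rx": 0,"ry": 0,"rz": 0},{"x": 0,"y": 0,"z": 0,"rx": 0,"ry": 0,"rz": 0},{"x": 0,"y": 0,"z": 0,"rx": 0,"ry": 0,"rz": 0},{"x": 0,"y": 0,"z": 0,"rx": 0,"ry": 0,"rz": 0}], "fingers": -1}}

```text
clock: 67.95
tool_pos: [0.4272, -0.2992, 0.0389]
orientation: [-180.0, 0.1, 178.4]
force: [0.1, 0.3, 0.9]
opening: 0.0487
gripper_force: 30.0
```

Request:
{"method": "play_rows", "body": {"motion": [{"x": 0,"y": 0,"z": -0.2,"rx": 0,"ry": 0,"rz": 0},{"x": 0,"y": 0,"z": -0.4,"rx": 0,"ry": 0,"rz": 0},{"x": 0,"y": 0,"z": -0.6,"rx": 0,"ry": 0,"rz": 0},{"x": 0,"y": 0,"z": -0.8,"rx": 0,"ry": 0,"rz": 0},{"x": 0,"y": 0,"z": -0.8,"rx": 0,"ry": 0,"rz": 0},{"x": 0,"y": 0,"z": -0.8,"rx": 0,"ry": 0,"rz": 0},{"x": 0,"y": 0,"z": -0.4,"rx": 0,"ry": 0,"rz": 0},{"x": 0,"y": 0,"z": 0,"rx": 0,"ry": 0,"rz": 0}]}}

```text
clock: 68.95
tool_pos: [0.4272, -0.2992, 0.1395]
orientation: [-180.0, 0.1, 178.4]
force: [-0.0, 0.3, -0.6]
opening: 0.0488
gripper_force: 30.0
```

```bash
python3 tag.py 11 side scene; python3 o.py; python3 - <<'E'
import cv2,numpy as np
a=cv2.imread('pics/side11.png')[60:240,200:380];b=cv2.imread('pics/scene11.png')[80:260,90:270];cv2.imwrite('pics/v11.png',cv2.resize(np.hstack([a,b]),None,fx=2.2,fy=2.2))
E
```

```text
68.95 [ 427.2 -299.2  139.5] [-1.800e+02  1.000e-01  1.784e+02] F [-0.   0.3 -0.6] op 0.0488
scene tag [258. 251.] [727.8  63.5  50.2  48.4  13.7] [[698.0, 81.0], [709.0, 34.0], [758.0, 46.0], [746.0, 93.0]]
scene tag [207. 161.] [ 425.6 -186.1   91.9   33.2  159.6] [[377.0, -186.0], [463.0, -218.0], [474.0, -186.0], [388.0, -154.0]]
scene tag [164. 145.] [ 386.4 -349.8  148.2   60.   179.9] [[312.0, -380.0], [460.0, -380.0], [461.0, -320.0], [312.0, -320.0]]
69.05 [ 426.4 -298.9  138.1] [180.   -0.  178.4] F [-0.14 -0.37 -0.37] M [-0.027 -0.056 -0.021] op 48.7 30.0 tau5 [ 1.8000e-02 -4.1348e+01  2.5778e+01  6.1700e+00 -5.1000e-02  1.0000e-03]
```

View pics/v11.png

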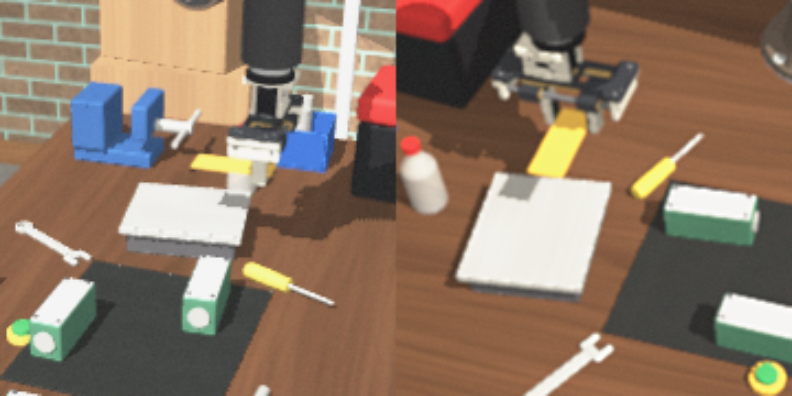

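Request:
{"method": "play_rows", "body": {"motion": [{"x": 0,"y": 0,"z": -0.2,"rx": 0,"ry": 0,"rz": -0.4},{"x": 0,"y": 0.4,"z": -0.2,"rx": 0,"ry": 0,"rz": 0},{"x": -0.1,"y": 0.8,"z": 0,"rx": 0,"ry": 0,"rz": 0},{"x": -0.1,"y": 1,"z": 0,"rx": 0,"ry": 0,"rz": 0},{"x": -0.1,"y": 1,"z": 0,"rx": 0,"ry": 0,"rz": 0},{"x": -0.1,"y": 1,"z": 0,"rx": 0,"ry": 0,"rz": 0},{"x": -0.1,"y": 1,"z": 0,"rx": 0,"ry": 0,"rz": 0},{"x": -0.1,"y": 1,"z": 0,"rx": 0,"ry": 0,"rz": 0},{"x": -0.1,"y": 1,"z": 0,"rx": 0,"ry": 0,"rz": 0},{"x": -0.1,"y": 1,"z": 0,"rx": 0,"ry": 0,"rz": 0},{"x": -0.1,"y": 1,"z": 0,"rx": 0,"ry": 0,"rz": 0},{"x": -0.1,"y": 1,"z": 0,"rx": 0,"ry": 0,"rz": 0},{"x": -0.1,"y": 1,"z": 0,"rx": 0,"ry": 0,"rz": 0},{"x": -0.1,"y": 1,"z": 0,"rx": 0,"ry": 0,"rz": 0},{"x": -0.1,"y": 1,"z": 0,"rx": 0,"ry": 0,"rz": 0},{"x": -0.1,"y": 1,"z": 0,"rx": 0,"ry": 0,"rz": 0},{"x": -0.1,"y": 1,"z": 0,"rx": 0,"ry": 0,"rz": 0},{"x": -0.1,"y": 1,"z": 0,"rx": 0,"ry": 0,"rz": 0},{"x": -0.1,"y": 1,"z": 0,"rx": 0,"ry": 0,"rz": 0},{"x": -0.1,"y": 1,"z": 0,"rx": 0,"ry": 0,"rz": 0}]}}

```text
clock: 71.55
tool_pos: [0.4714, 0.1571, 0.1487]
orientation: [180.0, -0.0, -180.0]
force: [0.2, -0.4, -1.3]
opening: 0.0491
gripper_force: 30.0
```

Request:
{"method": "play_rows", "body": {"motion": [{"x": -0.1,"y": 1,"z": 0,"rx": 0,"ry": 0,"rz": 0},{"x": -0.1,"y": 1,"z": 0,"rx": 0,"ry": 0,"rz": 0},{"x": -0.1,"y": 1,"z": 0,"rx": 0,"ry": 0,"rz": 0},{"x": -0.1,"y": 1,"z": 0,"rx": 0,"ry": 0,"rz": 0},{"x": -0.1,"y": 1,"z": 0,"rx": 0,"ry": 0,"rz": 0},{"x": -0.1,"y": 1,"z": 0,"rx": 0,"ry": 0,"rz": 0},{"x": -0.1,"y": 1,"z": 0,"rx": 0,"ry": 0,"rz": 0},{"x": -0.1,"y": 1,"z": 0,"rx": 0,"ry": 0,"rz": 0},{"x": -0.1,"y": 1,"z": 0,"rx": 0,"ry": 0,"rz": 0},{"x": 0,"y": 0.8,"z": 0,"rx": 0,"ry": 0,"rz": 0},{"x": 0,"y": 0.4,"z": 0,"rx": 0,"ry": 0,"rz": 0},{"x": 0,"y": 0,"z": 0,"rx": 0,"ry": 0,"rz": 0}]}}

```text
clock: 73.05
tool_pos: [0.4941, 0.4113, 0.1483]
orientation: [-180.0, -0.0, -180.0]
force: [0.4, -0.4, -0.7]
opening: 0.0492
gripper_force: 30.0
```

```bash
python3 o.py; python3 look.py 12 side scene wrist; python3 - <<'E'
import cv2,numpy as np
from h import *
a=cv2.imread('pics/wrist12.png');b=cv2.imread('pics/scene12.png')[140:290,290:490];cv2.imwrite('pics/v12.png',np.hstack([cv2.resize(a,(400,300)),cv2.resize(b,(400,300))]))
E
```

```text
73.05 [494.1 411.3 148.3] [-180.   -0. -180.] F [ 0.38 -0.4  -0.7 ] M [-0.113 -0.054  0.066] op 49.2 30.0 tau5 [ 5.7100e-01 -5.5876e+01  2.7585e+01  6.4850e+00 -1.7000e-02 -8.6000e-02]
73.05 [494.1 411.3 148.3] [-180.   -0. -180.]
side [294. 186.] px [283 176] [304 196] [461.7 -83.8 130.4  47.5  93.9]
scene [260. 225.] px [236 214] [281 238] [644.9  46.4 137.8  54.6  84.4]
scene [370. 235.] px [360 213] [379 256] [601.6 364.3 157.4  47.6 179.9]
scene [343. 219.] px [333 202] [353 237] [5.651e+02 2.821e+02 1.281e+02 4.880e+01 4.000e-01]
scene [235. 173.] px [212 165] [254 184] [467.6 -79.1 140.6  61.5  88.6]
```

View pics/v12.png

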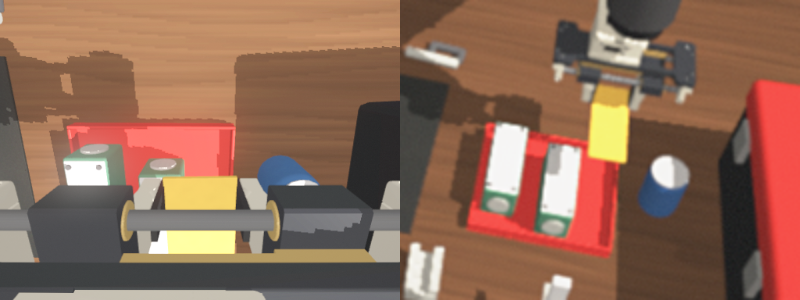

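```bash
python3 - <<'E'
from h import *
c=cal('wrist'); im=cv2.imread('pics/wrist12.png'); hsv=cv2.cvtColor(im,cv2.COLOR_BGR2HSV)
m=cv2.inRange(hsv,(0,120,80),(10,255,255)); p=max(cv2.findContours(m,0,1)[0],key=cv2.contourArea)
a=cv2.approxPolyDP(cv2.convexHull(p),3,True)[:,0,:]
for q in a: print(q,(onz(c,q,.022)[0]*1000).round(1))
y=cv2.inRange(hsv,(18,100,110),(34,255,255))
for p in cv2.findContours(y,0,1)[0]:
    if cv2.contourArea(p)>800: print('y',cv2.boundingRect(p),(onz(c,[[cv2.boundingRect(p)[0],cv2.boundingRect(p)[1]],[sum(cv2.boundingRect(p)[::2]),cv2.boundingRect(p)[1]]],.162)*1000).round(1).tolist())
E
```

```text
[ 84 162] [474.2 243.2  22. ]
[ 92 137] [450.1 254.9  22. ]
[118 132] [445.5 280.2  22. ]
[315 136] [449.2 465.4  22. ]
[332 163] [475.2 483.4  22. ]
[322 201] [514.2 476.3  22. ]
[314 214] [528.3 469.   22. ]
[297 224] [539.4 452.1  22. ]
[170 247] [565.9 318.7  22. ]
[ 91 195] [507.9 244.4  22. ]
y (154, 295, 327, 41) [[521.2, 351.7, 162.0], [521.3, 538.3, 162.0]]
y (208, 225, 96, 44) [[477.8, 384.6, 162.0], [477.8, 435.1, 162.0]]
```

Request:
{"method": "play_rows", "body": {"motion": [{"x": -0.16,"y": 0.43,"z": 0.3,"rx": 0,"ry": 0,"rz": 0},{"x": 0,"y": 0,"z": 0.7,"rx": 0,"ry": 0,"rz": 0},{"x": 0,"y": 0,"z": 0.8,"rx": 0,"ry": 0,"rz": 0},{"x": 0,"y": 0,"z": 0.8,"rx": 0,"ry": 0,"rz": 0},{"x": 0,"y": 0,"z": 0.8,"rx": 0,"ry": 0,"rz": 0},{"x": 0,"y": 0,"z": 0.6,"rx": 0,"ry": 0,"rz": 0},{"x": 0,"y": 0,"z": 0.4,"rx": 0,"ry": 0,"rz": 0},{"x": 0,"y": 0,"z": 0.25,"rx": 0,"ry": 0,"rz": 0},{"x": 0,"y": 0,"z": 0.15,"rx": 0,"ry": 0,"rz": 0},{"x": 0,"y": 0,"z": 0,"rx": 0,"ry": 0,"rz": 0},{"x": 0,"y": 0,"z": 0,"rx": 0,"ry": 0,"rz": 0}]}}

```text
clock: 74.58
tool_pos: [0.4985, 0.422, 0.0291]
orientation: [180.0, 0.0, -180.0]
force: [-0.5, 0.8, -0.4]
opening: 0.0488
gripper_force: 30.0
```

```bash
python3 o.py; python3 - <<'E'
from h import *
n='scene'; im=cams.snapshot(n); cv2.imwrite('pics/scene13.png',im); c=cal(n)
y=cv2.inRange(cv2.cvtColor(im,cv2.COLOR_BGR2HSV),(18,100,110),(34,255,255))
for p in cv2.findContours(y,0,1)[0]:
    if cv2.contourArea(p)>100: print(cv2.boundingRect(p),rect(c,p[:,0,:],.041))
b=im[170:290,310:470]; cv2.imwrite('pics/v13.png',cv2.resize(b,None,fx=4,fy=4))
E
```

```text
74.58 [498.5 422.   29.1] [ 180.    0. -180.] F [-0.48  0.77 -0.45] M [-0.005 -0.084  0.012] op 48.8 30.0 tau5 [-7.0000e-03 -6.2049e+01  2.2602e+01  5.3690e+00 -5.8000e-02  0.0000e+00]
(250, 244, 18, 16) [720.4  61.8  50.7  48.9  13.7]
(380, 209, 19, 38) [545.4 422.9 135.2  51.5   1. ]
(196, 151, 21, 20) [ 415.1 -190.4   92.9   33.6  159.6]
```

View pics/v13.png

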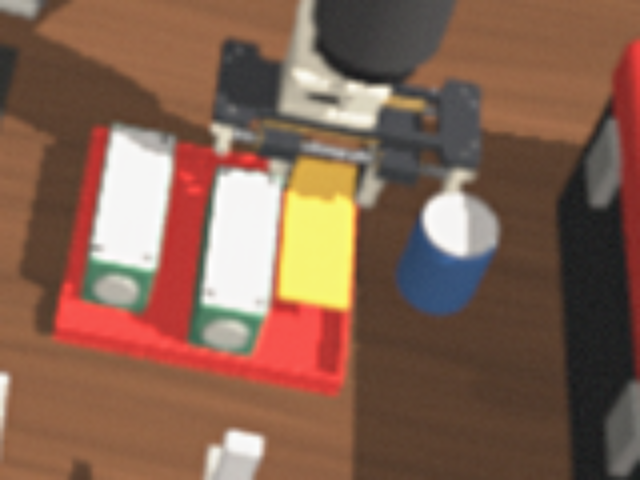

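The tag lies between the second housing and the tray's right wall, just above the rim. Release.

Request:
{"method": "play_rows", "body": {"motion": [{"x": 0,"y": 0,"z": 0,"rx": 0,"ry": 0,"rz": 0},{"x": 0,"y": 0,"z": 0,"rx": 0,"ry": 0,"rz": 0},{"x": 0,"y": 0,"z": 0,"rx": 0,"ry": 0,"rz": 0},{"x": 0,"y": 0,"z": -0.4,"rx": 0,"ry": 0,"rz": 0},{"x": 0,"y": 0,"z": -1,"rx": 0,"ry": 0,"rz": 0},{"x": 0,"y": 0,"z": -1,"rx": 0,"ry": 0,"rz": 0},{"x": 0,"y": 0,"z": -1,"rx": 0,"ry": 0,"rz": 0},{"x": 0,"y": 0,"z": -1,"rx": 0,"ry": 0,"rz": 0},{"x": 0,"y": 0,"z": -1,"rx": 0,"ry": 0,"rz": 0},{"x": 0,"y": 0,"z": -0.6,"rx": 0,"ry": 0,"rz": 0},{"x": -1,"y": -1,"z": 0,"rx": 0,"ry": 0,"rz": 0},{"x": -1,"y": -1,"z": 0,"rx": 0,"ry": 0,"rz": 0},{"x": -1,"y": -1,"z": 0,"rx": 0,"ry": 0,"rz": 0},{"x": -1,"y": -1,"z": 0,"rx": 0,"ry": 0,"rz": 0},{"x": -1,"y": -1,"z": 0,"rx": 0,"ry": 0,"rz": 0},{"x": -1,"y": -1,"z": 0,"rx": 0,"ry": 0,"rz": 0},{"x": -1,"y": -1,"z": 0,"rx": 0,"ry": 0,"rz": 0},{"x": -1,"y": -1,"z": 0,"rx": 0,"ry": 0,"rz": 0},{"x": 0,"y": -1,"z": 0,"rx": 0,"ry": 0,"rz": 0},{"x": 0,"y": -1,"z": 0,"rx": 0,"ry": 0,"rz": 0}], "fingers": 0.36}}

```text
clock: 77.12
tool_pos: [0.6977, 0.1704, 0.1782]
orientation: [-180.0, -0.1, 180.0]
force: [0.6, -0.1, 0.1]
opening: 0.0596
gripper_force: 0.0
```

```bash
python3 o.py; python3 - <<'E'
from h import *
for n,z in [('scene',.007),('side',.007)]:
    im=cams.snapshot(n); cv2.imwrite(f'pics/{n}14.png',im); c=cal(n)
    hsv=cv2.cvtColor(im,cv2.COLOR_BGR2HSV); y=cv2.inRange(hsv,(18,100,110),(34,255,255))
    for p in cv2.findContours(y,0,1)[0]:
        if cv2.contourArea(p)>60: print(n,cv2.boundingRect(p),rect(c,p[:,0,:],z))
    g=cv2.inRange(hsv,(40,120,60),(70,255,255)); M=max(cv2.findContours(g,0,1)[0],key=cv2.contourArea); 
    print('btn',cv2.boundingRect(M),onz(c,[np.array(cv2.minAreaRect(M)[0])],.018).round(4))
a=cv2.imread('pics/scene14.png')[170:290,310:470]; b=cv2.imread('pics/side14.png')[210:330,150:310]
cv2.imwrite('pics/v14.png',cv2.resize(np.hstack([a,b]),(800,300)))
E
```

```text
77.12 [697.7 170.4 178.2] [-1.8e+02 -1.0e-01  1.8e+02] F [ 0.61 -0.07  0.11] M [-0.088 -0.136  0.057] op 59.6 0.0 tau5 [  1.51  -63.947  29.137   6.756  -0.177  -0.42 ]
scene (250, 244, 18, 16) [699.6  56.8  52.1  50.3  13.7]
scene (377, 216, 19, 37) [545.9 422.5 134.   49.7 179.8]
scene (196, 151, 21, 20) [ 385.5 -202.7   95.6   34.5  159.6]
btn (253, 246, 10, 9) [[0.7012 0.0549 0.018 ]]
side (184, 287, 53, 22) [547.4 415.7 129.   40.6 179.7]
side (310, 179, 24, 14) [ 394.7 -213.2  104.    48.7  153.8]
btn (206, 205, 7, 7) [[0.7032 0.0546 0.018 ]]
```

View pics/v14.png

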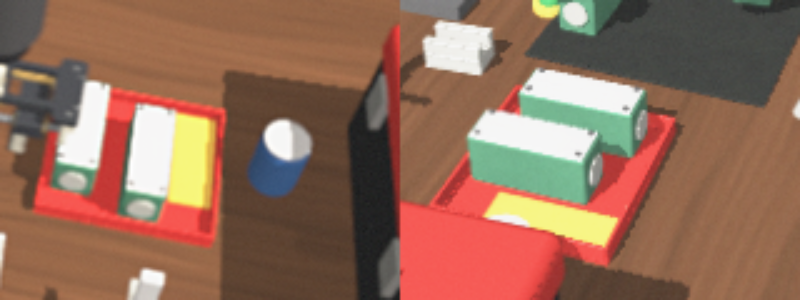

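Scene/side crops: tag lies flat in the tray beside the two rejects. Now the button at about (700.5, 54.5) mm.

Request:
{"method": "play_rows", "body": {"motion": [{"x": -0.12,"y": -0.92,"z": 0,"rx": 0,"ry": 0,"rz": 0},{"x": 0,"y": -0.93,"z": 0,"rx": 0,"ry": 0,"rz": 0},{"x": 0,"y": -0.93,"z": 0,"rx": 0,"ry": 0,"rz": 0},{"x": 0,"y": -0.93,"z": 0,"rx": 0,"ry": 0,"rz": 0},{"x": 0,"y": -0.93,"z": 0,"rx": 0,"ry": 0,"rz": 0},{"x": 0,"y": 0,"z": 0.9,"rx": 0,"ry": 0,"rz": 0},{"x": 0,"y": 0,"z": 1,"rx": 0,"ry": 0,"rz": 0},{"x": 0,"y": 0,"z": 1,"rx": 0,"ry": 0,"rz": 0},{"x": 0,"y": 0,"z": 1,"rx": 0,"ry": 0,"rz": 0},{"x": 0,"y": 0,"z": 1,"rx": 0,"ry": 0,"rz": 0},{"x": 0,"y": 0,"z": 0.7,"rx": 0,"ry": 0,"rz": 0},{"x": 0,"y": 0,"z": 0.3,"rx": 0,"ry": 0,"rz": 0},{"x": 0,"y": 0,"z": 0.2,"rx": 0,"ry": 0,"rz": 0},{"x": 0,"y": 0,"z": 0,"rx": 0,"ry": 0,"rz": 0},{"x": 0,"y": 0,"z": 0,"rx": 0,"ry": 0,"rz": 0}], "fingers": -1}}

```text
clock: 79.1
tool_pos: [0.7018, 0.0558, 0.0269]
orientation: [180.0, 0.1, -180.0]
force: [0.8, 0.1, 0.1]
opening: 0.0005
gripper_force: 0.0
```

Request:
{"method": "play_rows", "body": {"motion": [{"x": 0,"y": 0,"z": 0.2,"rx": 0,"ry": 0,"rz": 0},{"x": 0,"y": 0,"z": 0.15,"rx": 0,"ry": 0,"rz": 0},{"x": 0,"y": 0,"z": 0.1,"rx": 0,"ry": 0,"rz": 0},{"x": 0,"y": 0,"z": 0.1,"rx": 0,"ry": 0,"rz": 0},{"x": 0,"y": 0,"z": 0,"rx": 0,"ry": 0,"rz": 0},{"x": 0,"y": 0,"z": 0,"rx": 0,"ry": 0,"rz": 0}]}}

```text
clock: 79.85
tool_pos: [0.7022, 0.0559, 0.016]
orientation: [180.0, 0.2, -179.9]
force: [-7.7, 1.2, 23.4]
opening: 0.0004
gripper_force: 11.9
```

Request:
{"method": "play_rows", "body": {"motion": [{"x": 0,"y": 0,"z": 0.06,"rx": 0,"ry": 0,"rz": 0},{"x": 0,"y": 0,"z": 0,"rx": 0,"ry": 0,"rz": 0},{"x": 0,"y": 0,"z": 0,"rx": 0,"ry": 0,"rz": 0}]}}

```text
clock: 80.22
tool_pos: [0.7022, 0.0559, 0.0158]
orientation: [-180.0, 0.2, -179.9]
force: [-11.8, 2.0, 32.1]
opening: 0.0008
gripper_force: 16.1
```

Contact at 16 mm with stiff force means the shut fingers (42 mm over their backs) are bearing on the yellow ring. I'll use a single finger instead (opening about 40 mm).

Request:
{"method": "play_rows", "body": {"motion": [{"x": 0,"y": 0,"z": -0.4,"rx": 0,"ry": 0,"rz": 0},{"x": 0,"y": 0,"z": -0.8,"rx": 0,"ry": 0,"rz": 0},{"x": 0.04,"y": 0.6,"z": 0,"rx": 0,"ry": 0,"rz": 0},{"x": 0,"y": 0.57,"z": 0,"rx": 0,"ry": 0,"rz": 0},{"x": 0,"y": 0,"z": 0,"rx": 0,"ry": 0,"rz": 0},{"x": 0,"y": 0,"z": 0,"rx": 0,"ry": 0,"rz": 0}]}}

```text
clock: 80.97
tool_pos: [0.6999, 0.0852, 0.04]
orientation: [-180.0, -0.1, -180.0]
force: [-0.5, -0.9, 0.1]
opening: 0.0003
gripper_force: 0.0
```

Request:
{"method": "play_rows", "body": {"motion": [{"x": 0,"y": 0,"z": 0,"rx": 0,"ry": 0,"rz": 0},{"x": 0,"y": 0,"z": 0,"rx": 0,"ry": 0,"rz": 0},{"x": 0,"y": 0,"z": 0.3,"rx": 0,"ry": 0,"rz": 0},{"x": 0,"y": 0,"z": 0,"rx": 0,"ry": 0,"rz": 0}], "fingers": -0.09}}

```text
clock: 81.47
tool_pos: [0.6997, 0.0846, 0.0323]
orientation: [-180.0, -0.1, 180.0]
force: [0.4, 0.4, 0.4]
opening: 0.0345
gripper_force: 0.0
```

```bash
python3 o.py; python3 - <<'E'
from h import *
o=ctrl.get_obs(); ims=[]
for n in ['scene','side']:
    im=cams.snapshot(n); c=cal(n)
    u,v=proj(c,[.7,.07,.03])[0].astype(int); print(n,u,v); k=im[v-32:v+32,u-42:u+42]; ims.append(cv2.resize(k,(400,305),interpolation=2))
cv2.imwrite('pics/v15.png',np.hstack(ims))
E
```

```text
81.47 [699.7  84.6  32.3] [-1.8e+02 -1.0e-01  1.8e+02] F [0.36 0.43 0.38] M [-0.045 -0.102 -0.012] op 34.5 0.0 tau5 [ 1.7000e-02 -6.8152e+01  2.3973e+01  5.6790e+00  4.2000e-02  1.0000e-03]
scene 262 248
side 207 207
```

View pics/v15.png

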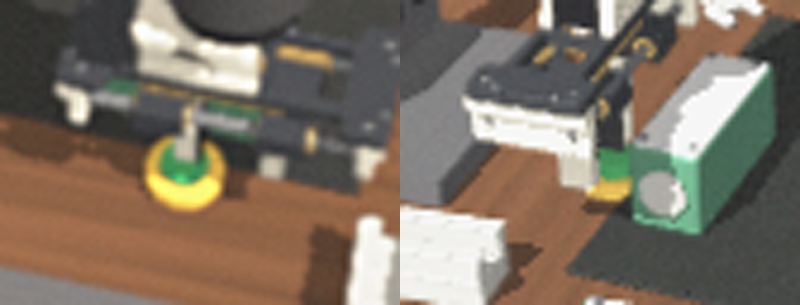

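The finger tip stands over the green button (crop (185,150) in the scene view). Press.

Request:
{"method": "play_rows", "body": {"motion": [{"x": 0,"y": 0,"z": 0.25,"rx": 0,"ry": 0,"rz": 0},{"x": 0,"y": 0,"z": 0.2,"rx": 0,"ry": 0,"rz": 0},{"x": 0,"y": 0,"z": 0.12,"rx": 0,"ry": 0,"rz": 0},{"x": 0,"y": 0,"z": 0.1,"rx": 0,"ry": 0,"rz": 0},{"x": 0,"y": 0,"z": 0,"rx": 0,"ry": 0,"rz": 0},{"x": 0,"y": 0,"z": 0,"rx": 0,"ry": 0,"rz": 0}]}}

```text
clock: 82.32
tool_pos: [0.7003, 0.085, 0.0169]
orientation: [180.0, 0.0, -180.0]
force: [-2.0, 0.2, 5.0]
opening: 0.0398
gripper_force: 2.2
```

Request:
{"method": "play_rows", "body": {"motion": [{"x": 0,"y": 0,"z": 0.1,"rx": 0,"ry": 0,"rz": 0},{"x": 0,"y": 0,"z": 0,"rx": 0,"ry": 0,"rz": 0},{"x": 0,"y": 0,"z": 0,"rx": 0,"ry": 0,"rz": 0}]}}

```text
clock: 82.7
tool_pos: [0.7004, 0.085, 0.0161]
orientation: [-180.0, 0.0, -180.0]
force: [-5.7, 0.7, 16.0]
opening: 0.0398
gripper_force: 7.8
```

Request:
{"method": "play_rows", "body": {"motion": [{"x": 0,"y": 0,"z": -0.6,"rx": 0,"ry": 0,"rz": 0},{"x": 0,"y": 0,"z": -1,"rx": 0,"ry": 0,"rz": 0},{"x": 0,"y": 0,"z": -1,"rx": 0,"ry": 0,"rz": 0},{"x": 0,"y": 0,"z": -1,"rx": 0,"ry": 0,"rz": 0},{"x": 0,"y": 0,"z": -1,"rx": 0,"ry": 0,"rz": 0},{"x": 0,"y": 0,"z": -1,"rx": 0,"ry": 0,"rz": 0},{"x": 0,"y": 0,"z": -1,"rx": 0,"ry": 0,"rz": 0},{"x": -0.8,"y": 0,"z": -1,"rx": 0,"ry": 0,"rz": 0},{"x": 0,"y": 0,"z": -0.9,"rx": 0,"ry": 0,"rz": 0},{"x": 0,"y": 0,"z": 0,"rx": 0,"ry": 0,"rz": 0},{"x": 0,"y": 0,"z": 0,"rx": 0,"ry": 0,"rz": 0}]}}

```text
clock: 84.08
tool_pos: [0.7198, 0.0849, 0.2258]
orientation: [180.0, -0.1, 180.0]
force: [-0.2, -0.7, -0.7]
opening: 0.0399
gripper_force: 0.0
```

```bash
cat > btn.py <<'E'
from h import *
import sys
t=sys.argv[1]; o=ctrl.get_obs(); print((o['tool_pos']*1000).round(1))
for n in sys.argv[2:]:
    c=cal(n); im=cams.snapshot(n); cv2.imwrite(f'pics/{n}{t}.png',im); hsv=cv2.cvtColor(im,cv2.COLOR_BGR2HSV); q=proj(c,[.7,.054,.018])[0]; print(n,'expect',q.round())
    for nm,lo,hi,zs in [('ring+btn',(18,90,90),(90,255,255),(.01,.016,.018)),('green',(40,100,50),(90,255,255),(.012,.018)),]:
        m=cv2.inRange(hsv,lo,hi); k=np.zeros_like(m); u,v=q.astype(int); k[max(v-22,0):v+22,max(u-22,0):u+22]=m[max(v-22,0):v+22,max(u-22,0):u+22]
        p=max(cv2.findContours(k,0,1)[0],key=cv2.contourArea); e=cv2.fitEllipse(p)
        print(nm,cv2.boundingRect(p),np.round(e[0],1),np.round(e[1],1),[(z,(onz(c,e[0],z)[0,:2]*1000).round(1).tolist()) for z in zs])
E
python3 btn.py 16 wrist scene side
```

```text
[719.8  84.9 225.8]
wrist expect [231. 148.]
ring+btn (214, 129, 39, 39) [232.7 147.7] [38.  38.3] [(0.01, [700.6, 55.3]), (0.016, [699.6, 55.7]), (0.018, [699.3, 55.9])]
green (220, 138, 25, 24) [232.2 149.5] [23.1 24. ] [(0.012, [702.6, 54.7]), (0.018, [701.5, 55.2])]
scene expect [258. 249.]
ring+btn (250, 244, 18, 16) [258.3 251.3] [15.5 17. ] [(0.01, [701.2, 56.5]), (0.016, [704.9, 57.4]), (0.018, [706.1, 57.7])]
green (253, 245, 10, 10) [257.9 249.6] [8.6 9.2] [(0.012, [697.1, 54.3]), (0.018, [700.8, 55.2])]
side expect [210. 208.]
ring+btn (203, 205, 25, 13) [213.6 211.4] [11.3 25.8] [(0.01, [686.6, 57.2]), (0.016, [682.7, 65.6]), (0.018, [681.4, 68.4])]
green (205, 205, 9, 8) [209.3 208.6] [7.  8.1] [(0.012, [705.1, 49.1]), (0.018, [701.0, 57.6])]
```

Request:
{"method": "play_rows", "body": {"motion": [{"x": 0.76,"y": 0.03,"z": 0.8,"rx": 0,"ry": 0,"rz": 0},{"x": 0,"y": 0,"z": 1,"rx": 0,"ry": 0,"rz": 0},{"x": 0,"y": 0,"z": 1,"rx": 0,"ry": 0,"rz": 0},{"x": 0,"y": 0,"z": 1,"rx": 0,"ry": 0,"rz": 0},{"x": 0,"y": 0,"z": 1,"rx": 0,"ry": 0,"rz": 0},{"x": 0,"y": 0,"z": 1,"rx": 0,"ry": 0,"rz": 0},{"x": 0,"y": 0,"z": 1,"rx": 0,"ry": 0,"rz": 0},{"x": 0,"y": 0,"z": 0.7,"rx": 0,"ry": 0,"rz": 0},{"x": 0,"y": 0,"z": 0.3,"rx": 0,"ry": 0,"rz": 0},{"x": 0,"y": 0,"z": 0,"rx": 0,"ry": 0,"rz": 0},{"x": 0,"y": 0,"z": 0,"rx": 0,"ry": 0,"rz": 0}]}}

```text
clock: 85.6
tool_pos: [0.702, 0.0859, 0.0326]
orientation: [180.0, 0.1, -180.0]
force: [0.1, 0.6, -0.1]
opening: 0.04
gripper_force: 0.0
```

```bash
python3 avg.py 3 | tail -1
```

```text
85.75 [701.8  85.8  32.5] [ 1.7997e+02  8.0000e-02 -1.8000e+02] F [-0.32  0.24  0.2 ] M [-0.044 -0.135 -0.027] sd [0.01  0.031 0.021] tau [ 2.0000e-03 -6.7793e+01  2.3840e+01  5.6560e+00 -8.9000e-02  0.0000e+00] [0.003 0.145 0.061 0.013 0.002 0.   ]
```

Request:
{"method": "play_rows", "body": {"motion": [{"x": 0,"y": 0,"z": 0.25,"rx": 0,"ry": 0,"rz": 0},{"x": 0,"y": 0,"z": 0.2,"rx": 0,"ry": 0,"rz": 0},{"x": 0,"y": 0,"z": 0.2,"rx": 0,"ry": 0,"rz": 0},{"x": 0,"y": 0,"z": 0,"rx": 0,"ry": 0,"rz": 0},{"x": 0,"y": 0,"z": 0,"rx": 0,"ry": 0,"rz": 0}]}}

```text
clock: 86.38
tool_pos: [0.7015, 0.0857, 0.0163]
orientation: [-180.0, 0.0, -180.0]
force: [-3.0, 1.3, 9.0]
opening: 0.0399
gripper_force: 4.5
```

```bash
python3 avg.py 4|tail -1; python3 - <<'E'
from h import *
ims=[]
for n in ['scene','side']:
    im=cams.snapshot(n); c=cal(n)
    u,v=proj(c,[.7,.07,.03])[0].astype(int); k=im[v-32:v+32,u-42:u+42]; ims.append(cv2.resize(k,(400,305),interpolation=2))
cv2.imwrite('pics/v17.png',np.hstack(ims))
E
```

```text
86.58 [701.5  85.7  16.2] [-1.7999e+02  3.0000e-02 -1.7998e+02] F [-3.35  0.48  9.08] M [ 0.008  1.074 -0.104] sd [0.015 0.014 0.017] tau [ -0.672 -63.248  22.096   5.013   0.99    0.075] [0.006 0.007 0.001 0.001 0.001 0.   ]
```

```bash
python3 -c "
from h import *
print(ctrl.get_obs()['joint_pos'].round(1))"
```

```text
[  22.7   33.5   -7.9    0.   -48.6 -112.7]
```

View pics/v17.png

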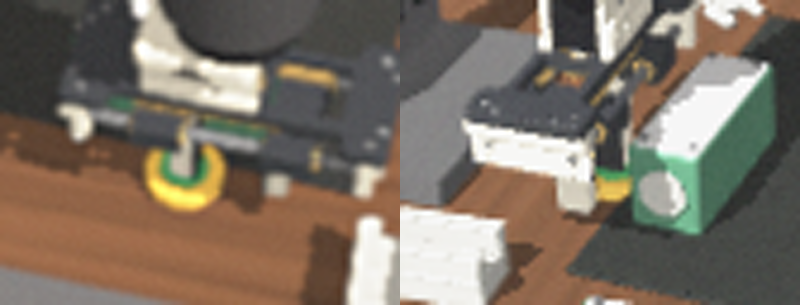

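M shows the contact is some 50 mm toward −x: the camera bracket side of the gripper rests on the knocked housing. I'll lift and turn the gripper half round so that side faces away from it.

Request:
{"method": "play_rows", "body": {"motion": [{"x": 0,"y": 0,"z": -0.5,"rx": 0,"ry": 0,"rz": 0},{"x": 0,"y": 0,"z": -1,"rx": 0,"ry": 0,"rz": 0},{"x": 0,"y": 0,"z": -1,"rx": 0,"ry": 0,"rz": 0},{"x": 0,"y": 0,"z": -1,"rx": 0,"ry": 0,"rz": 0},{"x": 0,"y": 0,"z": -1,"rx": 0,"ry": 0,"rz": 0},{"x": 0,"y": 0,"z": -0.9,"rx": 0,"ry": 0,"rz": 0},{"x": 0,"y": 0,"z": 0,"rx": 0,"ry": 0,"rz": -1},{"x": 0,"y": 0,"z": 0,"rx": 0,"ry": 0,"rz": -1},{"x": 0,"y": 0,"z": 0,"rx": 0,"ry": 0,"rz": -1},{"x": 0,"y": 0,"z": 0,"rx": 0,"ry": 0,"rz": -1},{"x": 0,"y": 0,"z": 0,"rx": 0,"ry": 0,"rz": -1},{"x": 0,"y": 0,"z": 0,"rx": 0,"ry": 0,"rz": -1},{"x": 0,"y": 0,"z": 0,"rx": 0,"ry": 0,"rz": -1},{"x": 0,"y": 0,"z": 0,"rx": 0,"ry": 0,"rz": -1},{"x": 0,"y": 0,"z": 0,"rx": 0,"ry": 0,"rz": -1},{"x": 0,"y": 0,"z": 0,"rx": 0,"ry": 0,"rz": -1},{"x": 0,"y": 0,"z": 0,"rx": 0,"ry": 0,"rz": -1},{"x": 0,"y": 0,"z": 0,"rx": 0,"ry": 0,"rz": -1},{"x": 0,"y": 0,"z": 0,"rx": 0,"ry": 0,"rz": -1},{"x": 0,"y": 0,"z": 0,"rx": 0,"ry": 0,"rz": -1}]}}

```text
clock: 89.18
tool_pos: [0.701, 0.0856, 0.1503]
orientation: [180.0, -0.0, -123.9]
force: [0.6, 0.4, 0.7]
opening: 0.0398
gripper_force: 0.0
```

Request:
{"method": "play_rows", "body": {"motion": [{"x": 0,"y": 0,"z": 0,"rx": 0,"ry": 0,"rz": -1},{"x": 0,"y": 0,"z": 0,"rx": 0,"ry": 0,"rz": -1},{"x": 0,"y": 0,"z": 0,"rx": 0,"ry": 0,"rz": -1},{"x": 0,"y": 0,"z": 0,"rx": 0,"ry": 0,"rz": -1},{"x": 0,"y": 0,"z": 0,"rx": 0,"ry": 0,"rz": -1},{"x": 0,"y": 0,"z": 0,"rx": 0,"ry": 0,"rz": -1},{"x": 0,"y": 0,"z": 0,"rx": 0,"ry": 0,"rz": -1},{"x": 0,"y": 0,"z": 0,"rx": 0,"ry": 0,"rz": -1},{"x": 0,"y": 0,"z": 0,"rx": 0,"ry": 0,"rz": -1},{"x": 0,"y": 0,"z": 0,"rx": 0,"ry": 0,"rz": -1},{"x": 0,"y": 0,"z": 0,"rx": 0,"ry": 0,"rz": -1},{"x": 0,"y": 0,"z": 0,"rx": 0,"ry": 0,"rz": -1},{"x": 0,"y": 0,"z": 0,"rx": 0,"ry": 0,"rz": -1},{"x": 0,"y": 0,"z": 0,"rx": 0,"ry": 0,"rz": -1},{"x": 0,"y": 0,"z": 0,"rx": 0,"ry": 0,"rz": -1},{"x": 0,"y": 0,"z": 0,"rx": 0,"ry": 0,"rz": -1},{"x": 0,"y": 0,"z": 0,"rx": 0,"ry": 0,"rz": -1},{"x": 0,"y": 0,"z": 0,"rx": 0,"ry": 0,"rz": -1},{"x": 0,"y": 0,"z": 0,"rx": 0,"ry": 0,"rz": -1},{"x": 0,"y": 0,"z": 0,"rx": 0,"ry": 0,"rz": -1}]}}

```text
clock: 91.68
tool_pos: [0.701, 0.0855, 0.1503]
orientation: [180.0, 0.0, -43.9]
force: [-0.3, -1.2, -0.6]
opening: 0.0398
gripper_force: 0.0
```

Request:
{"method": "play_rows", "body": {"motion": [{"x": 0,"y": 0,"z": 0,"rx": 0,"ry": 0,"rz": -1},{"x": 0,"y": 0,"z": 0,"rx": 0,"ry": 0,"rz": -1},{"x": 0,"y": 0,"z": 0,"rx": 0,"ry": 0,"rz": -1},{"x": 0,"y": 0,"z": 0,"rx": 0,"ry": 0,"rz": -1},{"x": 0,"y": 0,"z": 0,"rx": 0,"ry": 0,"rz": -1},{"x": 0,"y": 0,"z": 0,"rx": 0,"ry": 0,"rz": -1},{"x": 0,"y": 0,"z": 0,"rx": 0,"ry": 0,"rz": -1},{"x": 0,"y": 0,"z": 0,"rx": 0,"ry": 0,"rz": -1},{"x": 0,"y": 0,"z": 0,"rx": 0,"ry": 0,"rz": -1},{"x": 0,"y": 0,"z": 0,"rx": 0,"ry": 0,"rz": -1},{"x": 0,"y": 0,"z": 0,"rx": 0,"ry": 0,"rz": -1},{"x": 0,"y": 0,"z": 0,"rx": 0,"ry": 0,"rz": 0},{"x": 0,"y": 0,"z": 0,"rx": 0,"ry": 0,"rz": 0}]}}

```text
clock: 93.3
tool_pos: [0.7012, 0.0857, 0.1503]
orientation: [180.0, 0.0, -0.1]
force: [-0.4, 0.9, 0.3]
opening: 0.0401
gripper_force: 0.0
```

```bash
python3 o.py; python3 look.py 18 side scene; python3 btn.py 18 side scene
```

```text
93.3 [701.2  85.7 150.3] [ 1.8e+02  0.0e+00 -1.0e-01] F [-0.43  0.94  0.27] M [-0.082  0.018  0.032] op 40.1 0.0 tau5 [-2.0000e-03 -6.4375e+01  2.7877e+01  6.5560e+00  8.0000e-02  2.6000e-02]
93.3 [701.2  85.7 150.3] [ 1.8e+02  0.0e+00 -1.0e-01]
side [203. 264.] px [177 254] [228 274] [584.  365.9 124.9  49.5   0. ]
side [222. 246.] px [198 237] [246 255] [563.7 283.8 124.2  46.8 179.8]
side [227. 198.] px [214 188] [239 207] [641.1  46.6 117.7  47.3  87.8]
side [293. 187.] px [284 177] [302 196] [460.3 -82.1 126.8  43.8  93.8]
scene [261. 224.] px [237 214] [282 238] [639.5  48.7 135.7  62.2  82.8]
scene [369. 235.] px [360 212] [379 256] [6.018e+02 3.644e+02 1.583e+02 4.810e+01 3.000e-01]
scene [232. 172.] px [213 165] [251 178] [464.1 -85.8 120.1  45.7  95.1]
[701.3  85.6 150.3]
side expect [210. 208.]
ring+btn (203, 205, 25, 19) [216.  213.6] [14.  27.1] [(0.01, [674.5, 67.0]), (0.016, [670.7, 75.3]), (0.018, [669.5, 78.1])]
green (205, 205, 9, 8) [209.2 208.6] [6.9 7.9] [(0.012, [705.4, 49.0]), (0.018, [701.4, 57.5])]
scene expect [258. 249.]
ring+btn (250, 244, 18, 16) [258.3 251.3] [15.4 16.9] [(0.01, [701.2, 56.6]), (0.016, [704.9, 57.5]), (0.018, [706.1, 57.8])]
green (253, 245, 10, 10) [257.8 249.7] [8.7 9.2] [(0.012, [697.2, 54.1]), (0.018, [700.9, 55.0])]
```

Request:
{"method": "play_rows", "body": {"motion": [{"x": 0,"y": 0,"z": 0.9,"rx": 0,"ry": 0,"rz": 0},{"x": 0,"y": 0,"z": 1,"rx": 0,"ry": 0,"rz": 0},{"x": 0,"y": 0,"z": 1,"rx": 0,"ry": 0,"rz": 0},{"x": 0,"y": 0,"z": 1,"rx": 0,"ry": 0,"rz": 0},{"x": 0,"y": 0,"z": 0.7,"rx": 0,"ry": 0,"rz": 0},{"x": 0,"y": 0,"z": 0.4,"rx": 0,"ry": 0,"rz": 0},{"x": 0,"y": 0,"z": 0.2,"rx": 0,"ry": 0,"rz": 0},{"x": 0,"y": 0,"z": 0.12,"rx": 0,"ry": 0,"rz": 0},{"x": 0,"y": 0,"z": 0,"rx": 0,"ry": 0,"rz": 0},{"x": 0,"y": 0,"z": 0,"rx": 0,"ry": 0,"rz": 0}]}}

```text
clock: 94.75
tool_pos: [0.7013, 0.0856, 0.018]
orientation: [-180.0, -0.0, -0.0]
force: [-3.3, -0.1, 4.0]
opening: 0.0401
gripper_force: 1.9
```

```bash
python3 avg.py 3 | tail -1
```

```text
94.9 [701.3  85.6  17.7] [-1.8e+02 -1.0e-02 -0.0e+00] F [-2.83 -0.57  3.94] M [-0.455  1.216 -0.091] sd [0.015 0.017 0.067] tau [  0.268 -66.771  24.356   5.523   1.302   0.072] [0.009 0.018 0.006 0.009 0.004 0.   ]
```

Request:
{"method": "play_rows", "body": {"motion": [{"x": 0,"y": 0,"z": 0.08,"rx": 0,"ry": 0,"rz": 0},{"x": 0,"y": 0,"z": 0.06,"rx": 0,"ry": 0,"rz": 0},{"x": 0,"y": 0,"z": 0,"rx": 0,"ry": 0,"rz": 0},{"x": 0,"y": 0,"z": 0,"rx": 0,"ry": 0,"rz": 0}]}}

```text
clock: 95.4
tool_pos: [0.7017, 0.0857, 0.016]
orientation: [180.0, -0.1, 0.0]
force: [-7.7, -0.3, 17.5]
opening: 0.04
gripper_force: 8.8
```

```bash
python3 avg.py 3 | tail -1
```

```text
95.55 [701.6  85.7  16. ] [ 1.7999e+02 -7.0000e-02  3.0000e-02] F [-8.23 -0.23 17.19] M [-0.598  3.164 -0.196] sd [0.02  0.026 0.014] tau [ -0.374 -58.545  22.76    4.666   3.137   0.202] [0.001 0.004 0.001 0.    0.    0.   ]
```

The force readings (4 N at 17.7 mm, about 5 N at 16.9 mm, stiff below about 16.2 mm) look like a 5 N spring reaching its stop, so the fingertip may be pressing correctly. I'll check the force against height on the way up.

Request:
{"method": "play_rows", "body": {"motion": [{"x": 0,"y": 0,"z": -0.1,"rx": 0,"ry": 0,"rz": 0},{"x": 0,"y": 0,"z": 0,"rx": 0,"ry": 0,"rz": 0}]}}

```text
clock: 95.8
tool_pos: [0.7016, 0.0857, 0.0168]
orientation: [-180.0, -0.1, 0.0]
force: [-1.7, -1.1, 4.9]
opening: 0.0398
gripper_force: 2.3
```

```bash
python3 avg.py 4 | tail -1
```

```text
96.0 [701.6  85.7  16.4] [-1.8e+02 -3.0e-02  1.0e-02] F [-2.31 -0.71  4.31] M [-0.51   0.857 -0.051] sd [0.024 0.046 0.025] tau [ 4.1700e-01 -6.6373e+01  2.3461e+01  5.1180e+00  9.6800e-01  4.9000e-02] [0.006 0.145 0.137 0.053 0.031 0.002]
```

Request:
{"method": "play_rows", "body": {"motion": [{"x": 0,"y": 0,"z": -0.08,"rx": 0,"ry": 0,"rz": 0},{"x": 0,"y": 0,"z": 0,"rx": 0,"ry": 0,"rz": 0}]}}

```text
clock: 96.25
tool_pos: [0.7016, 0.0857, 0.0184]
orientation: [-180.0, -0.0, 0.0]
force: [-1.1, -0.8, 3.7]
opening: 0.0394
gripper_force: 1.8
```

```bash
python3 avg.py 4 | tail -1
```

```text
96.45 [701.6  85.7  18.3] [-1.8e+02 -2.0e-02  0.0e+00] F [-0.33 -1.17  3.74] M [-0.583  0.298 -0.017] sd [0.02  0.044 0.02 ] tau [ 6.2800e-01 -6.6657e+01  2.3012e+01  4.9160e+00  4.7600e-01  1.6000e-02] [0.008 0.061 0.094 0.035 0.032 0.002]
```

Request:
{"method": "play_rows", "body": {"motion": [{"x": 0,"y": 0,"z": -0.08,"rx": 0,"ry": 0,"rz": 0},{"x": 0,"y": 0,"z": 0,"rx": 0,"ry": 0,"rz": 0}]}}

```text
clock: 96.7
tool_pos: [0.7015, 0.0857, 0.0204]
orientation: [-180.0, -0.0, 0.0]
force: [0.5, -1.4, 2.0]
opening: 0.04
gripper_force: 1.2
```

```bash
python3 avg.py 4 | tail -1
```

```text
96.9 [701.5  85.7  20.3] [-1.8e+02 -2.0e-02  0.0e+00] F [ 1.11 -1.21  2.11] M [-0.58  -0.18   0.034] sd [0.02  0.046 0.025] tau [ 7.8600e-01 -6.7149e+01  2.2695e+01  4.7820e+00  3.2000e-02 -1.4000e-02] [0.005 0.056 0.084 0.028 0.025 0.002]
```

Request:
{"method": "play_rows", "body": {"motion": [{"x": 0,"y": 0,"z": -0.08,"rx": 0,"ry": 0,"rz": 0},{"x": 0,"y": 0,"z": 0,"rx": 0,"ry": 0,"rz": 0}]}}

```text
clock: 97.15
tool_pos: [0.7013, 0.0858, 0.0223]
orientation: [-180.0, -0.0, -0.0]
force: [0.3, 0.4, 1.1]
opening: 0.0397
gripper_force: 0.7
```

```bash
python3 avg.py 4 | tail -1
```

```text
97.35 [701.3  85.8  22.2] [-179.99   -0.     -0.  ] F [ 0.63 -0.24  1.43] M [-0.095 -0.182  0.017] sd [0.045 0.023 0.021] tau [-1.8000e-02 -6.7692e+01  2.2816e+01  5.2050e+00 -1.4700e-01 -1.5000e-02] [0.075 0.032 0.022 0.03  0.002 0.001]
```

A clean spring curve: 4.3 N at 16.4 mm falling to about 1 N at 22.2 mm, with the stop near 16.2 mm. So the button was pressed through its full 6 mm travel and follows back up. Retreat, check and hand in.

Request:
{"method": "play_rows", "body": {"motion": [{"x": 0,"y": 0,"z": -0.4,"rx": 0,"ry": 0,"rz": 0},{"x": 0,"y": 0,"z": -1,"rx": 0,"ry": 0,"rz": 0},{"x": 0,"y": 0,"z": -1,"rx": 0,"ry": 0,"rz": 0},{"x": 0,"y": 0,"z": -1,"rx": 0,"ry": 0,"rz": 0},{"x": 0,"y": 0,"z": -1,"rx": 0,"ry": 0,"rz": 0},{"x": 0,"y": 0,"z": -1,"rx": 0,"ry": 0,"rz": 0},{"x": 0,"y": 0,"z": -1,"rx": 0,"ry": 0,"rz": 0},{"x": 0,"y": 0,"z": -1,"rx": 0,"ry": 0,"rz": 0},{"x": 0,"y": 0,"z": 0,"rx": 0,"ry": 0,"rz": 0},{"x": 0,"y": 0,"z": 0,"rx": 0,"ry": 0,"rz": 0}]}}

```text
clock: 98.6
tool_pos: [0.7008, 0.0857, 0.207]
orientation: [-180.0, 0.0, -0.0]
force: [-0.3, 0.4, -0.4]
opening: 0.04
gripper_force: 0.0
```

```bash
python3 look.py 20 side scene; python3 tag.py 21 scene; python3 btn.py 22 scene | tail -1; python3 - <<'E'
from h import *
im=cv2.imread('pics/scene20.png'); hsv=cv2.cvtColor(im,cv2.COLOR_BGR2HSV); c=cal('scene')
m=cv2.inRange(hsv,(0,0,20),(180,90,62)); k=np.zeros_like(m); k[170:262,185:320]=m[170:262,185:320]
p=max(cv2.findContours(k,0,1)[0],key=cv2.contourArea); h=onz(c,cv2.convexHull(p)[:,0,:],.004)*1000; print('mat x',h[:,0].min().round(),h[:,0].max().round(),'y',h[:,1].min().round(),h[:,1].max().round())
cv2.imwrite('pics/v20.png',cv2.resize(im[140:290,110:440],None,fx=2.3,fy=2.3))
E
```

```text
98.6 [700.8  85.7 207. ] [-180.    0.   -0.]
side [203. 264.] px [177 254] [228 274] [584.  365.9 124.9  49.5   0. ]
side [222. 246.] px [198 237] [246 255] [563.7 283.8 124.2  46.8 179.8]
side [227. 198.] px [214 188] [239 207] [641.1  47.2 116.7  47.7  87.4]
side [293. 187.] px [284 177] [301 196] [461.9 -81.9 126.7  46.2  94.2]
scene [260. 225.] px [237 215] [281 238] [644.2  48.  135.4  54.4  83.5]
scene [369. 235.] px [360 212] [379 256] [6.018e+02 3.644e+02 1.583e+02 4.810e+01 3.000e-01]
scene [233. 170.] px [213 165] [253 176] [462.5 -84.4 125.2  45.2  96.9]
98.7 [700.7  85.6 206.2] [ 1.8e+02  1.0e-01 -0.0e+00] F [ 0.1 -0.5 -0.4] op 0.0399
scene tag [258. 251.] [727.8  63.5  50.2  48.4  13.7] [[698.0, 81.0], [709.0, 34.0], [758.0, 46.0], [746.0, 93.0]]
scene tag [386. 234.] [579.9 415.4 128.9  47.9 179.9] [[515.0, 392.0], [644.0, 391.0], [644.0, 439.0], [516.0, 439.0]]
scene tag [207. 161.] [ 426.3 -186.4   93.5   33.3  159.6] [[377.0, -186.0], [464.0, -218.0], [476.0, -187.0], [388.0, -154.0]]
green (253, 245, 10, 10) [257.8 249.7] [8.7 9.2] [(0.012, [697.2, 54.1]), (0.018, [700.9, 55.0])]
mat x 560.0 663.0 y -184.0 -30.0
```

View pics/v20.png

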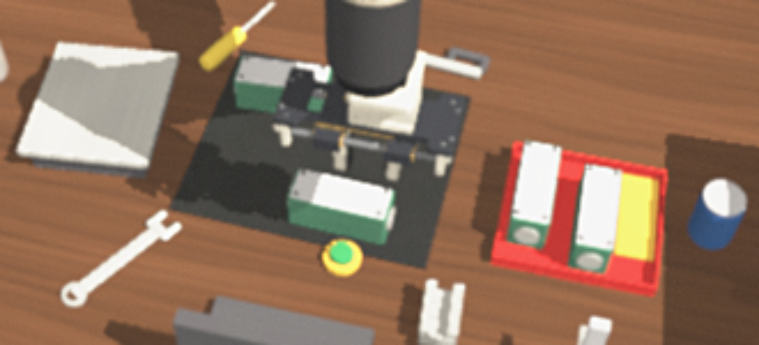

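All is in place: two rejects and the tag in the tray, two sound housings on the mat, and the button up at (342,255).

```bash
python3 -c "
from plant import workorder
print(workorder.close_job())"
```

```text
the job is handed in; nothing more can be done
None
```

I handed in the job: the two housings with a loose ball and the yellow tag are in the red tray, the two sound housings are on the mat, and the green button was pressed fully down and sprang back up. One sound housing got knocked aside partway through but is still on the mat. I tilted each housing lengthwise and compared the balance rather than shaking it. The first tries at the button pushed with up to 32 N, possibly brushing that knocked housing, and the button ended up pressed several times, all after the tag was in the tray.

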